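# Load, cover and snap shut the chilled crock

## Task

Put the orange-capped jar upright into the white crock. Then set the lid on with its eye over the nose of the crock's snap hook, let go of it there so that it rests on the sprung orange gate, and press the lid down beside the eye until the eye snaps inside the hook and the lid sits flat on the rim. Last, push the red-knobbed lever all the way over, away from the side it leans to, to start the chiller; leave everything else where it stands.

Things in the scene. Friction and masses are not known exactly. Their poses are not given: they have to be found in the camera images.
- crock: White ceramic crock of a counter chiller, fixed to the counter. Sizes in mm. Origin: centre of its underside, z up, its +x points to the steel snap hook on its side. Black foot 176 wide, 30 high; round wall 140 outside, at least 122 inside; rim at z = 105, inner floor at z = 40.
- crock_in (a point): Centre of the crock's inner floor, 40 above the counter.
- crock_rim (a point): Centre of the crock's mouth, at rim height, 105 above the counter.
- crock_nose (a point): Top of the hook's nose. The hook is a U of 8 mm rod in the crock's x-z plane, open upward: the nose is its upright rod at crock x = 92, top z = 148; the stem the one at x = 120, top z = 145; the U's floor is at z = 91. The lid's eye goes down over the nose, its outer bar between nose and stem.
- crock_hook (a point): Where the middle of the eye's outer bar lies when the lid is latched: inside the hook, between nose and stem, below the gate (crock x = 102.5, z = 108).
- gate (a joint): Orange sprung gate, 11 wide, 5 thick, hinged at the stem's top (crock z = 141), sloping down to the nose (end at z = 126). 0 closed; swings down into the hook to 0.97 rad, then springs back. A bar pressed on it needs 6 to 12 N, more than the lid's weight gives; it touches the gate about 24 above its latched height and slips past from about 11 above it down.
- lid: Loose steel lid, 0.2 to 0.4 kg, right way up on the counter. Origin: centre of its plug's underside; +x points to its eye. Plug 120 across, 12 deep, chamfered, fits in the crock; disc 150 across, z = 12 to 18. Latched: origin 93 above the counter on the crock's axis, yaw equal to the crock's. Fingertips have room to press on the disc at x = 60, between handle and hook.
- lid_bar (a point): Middle of the outer bar of the lid's eye (lid x = 102.5, z = 15). The eye is a flat steel tab, z = 12 to 18, 38 wide, reaching from the disc to x = 106; its hole is 24 wide (y) and runs from the disc's edge (x = 75) to the bar (x = 99 to 106).
- lid_handle (a point): Top centre of the lid's black bar handle: 50 long (lid x) by 14 wide (y), from lid z = 18 to 50.
- jar_orange: Small amber jar with an orange cap, the one to load. Origin: centre of its underside. Body 40 across, cap 44 across from z = 29 to 44 (its top). About 0.06 to 0.13 kg.
- jar_white: The same jar with a white cap: stays on the board.
- jar_green: The same jar with a green cap: stays on the board.
- board: Wooden chopping board, fixed, 200 (x) by 250 (y) by 18 thick; origin: centre of its underside. The three jars stand on it.
- chill_base: Grey block of the start lever, fixed, 70 (x) by 50 (y) by 25 high; origin: centre of its underside; its +x is the way the lever is to be pushed.
- chill (a joint): Start lever: steel rod with a red ball (26 across), hinged 22 above the counter about the block's y axis, 80 from hinge to ball centre. 0: leaning 0.5 rad to the block's -x (off); 1.0: leaning 0.5 rad to +x (on, its stop). It stays where it is left; about 1 N at the ball moves it.
- chill_tip (a point): Centre of the lever's red ball.
- spoon: Steel spoon lying on the counter: bystander.
- bowl: White bowl, 90 across, 45 high: bystander.
- oil: Small amber oil bottle, 52 across, 120 high: bystander.
There are look-alikes about, which are no part of the job. What is shaped like the jar_orange but pink or yellow is not meant.

How it is judged:
On the way, in this order (a step that is already met when the one before it is completed fails the run):
1. the orange-capped jar stands upright on the crock's floor, released (horizontal distance between jar_orange and crock_in below 0.045 m and z of jar_orange in the frame of crock_in below 0.006 m and angle between jar_orange's own z axis and vertical below 0.15 rad and contact force between the fingers and jar_orange below 0.1 N), for 0.2 s.
2. the lid, let go, rests with its eye around the hook's nose and on top of the gate (horizontal distance between lid_bar and crock_hook below 0.01 m and z of lid_bar in the frame of crock_hook between 0.008 and 0.035 m and horizontal distance between lid and crock below 0.012 m and angle between lid's own z axis and vertical below 0.25 rad and contact force between the fingers and lid below 0.1 N), for 0.2 s.
3. the eye's bar has passed the gate, the gate has sprung shut over it and the lid is flat on the rim (distance between lid_bar and crock_hook below 0.008 m and value of joint gate below 0.15 rad and z of lid in the frame of crock_rim below -0.009 m and angle between lid's own z axis and vertical below 0.035 rad), for 0.2 s.
4. the lever is pushed all the way over (value of joint chill above 0.9 rad), for 0.1 s.
At the end, for the whole second after the job is handed in: Jar upright (0.15 rad) on the crock floor; lid flat on the rim (0.035 rad, 3 mm), eye bar within 8 mm of its latched place in the hook, gate closed (below 0.15 rad); lever beyond 0.9 rad; lid and jar at rest and released; no bystander moved over 20 mm (all of step 1 and all of step 3 and value of joint chill above 0.9 rad and contact force between the fingers and lid below 0.1 N and linear speed of each of lid, jar_orange below 0.02 m/s); the robot touches nothing.
It fails at once if the white- or green-capped jar is moved more than 20 mm (distance of any of jar_white, jar_green from where it was at the start of the episode above 0.02 m).
It fails at once if the spoon, bowl or oil bottle is moved more than 20 mm (distance of any of spoon, bowl, oil from where it was at the start of the episode above 0.02 m).
It also fails if it takes over 66 s, if anything falls off the work surface, if the arm or the gripper's body presses on something with over 40 N, if the wrist force passes 120 N, or if a joint passes its speed limit or range.

## Robot

A 6-joint arm with a two-finger parallel gripper is mounted at the origin on the work surface. World frame = base frame: x ahead of the robot, y to its left, z up, the work surface at z = 0. Lengths are in m, angles in rad, forces in N, time in s.
With the tool pointing down it reaches from about 0.225 to 0.725 m from the base axis. Payload 3.1 kg.
Tool frame: the origin (TCP) lies at the centre of the arm's flange, where the gripper is bolted on; the fingertips stand 173 mm ahead of it and the grasp point (between the pads) lies 155 mm ahead of it; z points along the fingers, y is the direction in which the jaws open and shut (so a half turn about z gives the same grasp; the last joint's range is limited). The gripper opens to 85 mm and grips with 20 to 120 N. Pads are 22 mm wide; open, the fingers measure 114 mm over their backs; the gripper's body (76 mm by 85 mm) begins 54 mm behind the grasp point. The pads swing forward as they close: fully open they stand 13 mm farther back than shut.
Start: joints at [-1.374, 0.048, 0.099, 1.622, 0, 1.443], TCP at [0.168, -0.498, 0.405] pointing down, gripper open.
Joint ranges: [-2.91, 2.91], [-0.99, 1.94], [-1.21, 1.42], [-2.12, 2.29], [-1.49, 1.47], [-3.14, 3.14]. Speed limits (rad/s): [2.79, 2.79, 3.14, 3.14, 3.14, 3.14].

## Interface

Orientations are given as a rotation vector (axis times angle).
In Python, from workcell import robot gives the robot as it stands. The module is installed in compiled form; this text tells all that it offers.
- The arm moves only by the shell command python3 -m creep 'ROWS' [FORCE]. ROWS is JSON, one flat list of numbers, 5 for each row, row after row: the shift along the tool's x, y, z in mm, then the turn about the tool's z in rad, then the finger opening in mm, from 0 to 85.4. A call has 1 to 8 rows; each row shifts and turns the commanded pose from where the row before left it, along the tool's axes as they then stand; what a row does not reach is not made up. A row lasts 1/10 s, in which the tool goes at most 50 mm and 8.59 degrees, less where a joint would pass 70% of its speed; a pose out of reach is approached as far as the arm can. A call is refused whole if a number of a shift passes 50 or a number of a turn 0.15, either way. A call with a gripper value outside its range is refused whole. The fingers move at their own pace and stop on an object; FORCE is the grip in N (left out, the last holds). Time passes only in rows, so rows that do not move let the fingers close. It gives the time, the measured TCP pose, the force and the opening at its end, in the units of the state.
- robot.get_obs(): the state, without advancing time (a new reading comes with each control period).
- robot.grab_frame(name): name is "scene" or "top" or "wrist"; returns the picture (420x560x3 uint8, red, green, blue); there is no depth.
- robot.calibration(name): a dict with "K" (3x3 intrinsics, pixels), "T" (4x4, takes a point from camera to world coordinates). Camera axes: x right, y down, z forward; pixel columns grow to the right and rows downward; lengths in m; the calibration is good to about 2 mm. A picture is of the moment at which its call begins: read the wrist's pose just before it. calibration takes no time and is no camera call; for the wrist camera it gives the pose at the moment of the call.
- robot.finish_job(): hands the job in, once; it reports no verdict.
Trained networks look in the newest picture that a camera, given by its name, has taken for a name from the list of things; names that differ only in an ending like _2 or _b are one class to them, and where a whole thing is asked for, a point or a joint stands for the part that bears it (a point fixed in the world has none). Each returns a list of dicts, best first, with "score" (0 to 1); they miss things now and then, are a little off and sometimes report something else, mostly with a low value. They report only what shows in the picture. A call takes as long as a camera call. They do not tell look-alikes from the thing itself.
- robot.look_for(camera, thing): "bbox" ([centre column, centre row, width, height] in pixels, round what is visible of it).
The state is a dict: "time": time; "qpos": joint angles; "joint_velocities": joint speeds; "effort": joint torques, N m; "ee_pos": TCP position; "ee_rot": TCP orientation; "contact_force": force on the tool from outside, world axes, zero at the start; "ft_torque": the same for the moment, N m; "opening": finger opening in m.
Only numpy, scipy, OpenCV 4.12 (cv2) and the standard library are available. Lean on these libraries where they do the work, as an engineer would, in place of code of your own. Each camera call takes 0.05 s, during which the arm holds its last target.

## Working session

There is one attempt and no reset: what is moved stays moved. The work goes in short steps, Python scripts to look and compute and a shell command to move; the robot and the scene stay as the last step left them, time stands still between calls to the robot, and variables do not carry over. Pictures are saved under pics/ and viewed, and the job is handed in when it is done.

```bash
mkdir -p pics; ls; python3 - <<'E'
from workcell import robot
import cv2, numpy as np
o=robot.get_obs(); print(o)
for c in("scene","top","wrist"):
    im=robot.grab_frame(c); cv2.imwrite(f"pics/{c}0.png",im[:,:,::-1]); k=robot.calibration(c); print(c,np.round(k["K"],1).tolist(),np.round(k["T"],3).tolist())
E
```

```text
pics
{'time': 0.0, 'qpos': array([-1.37382623e+00,  4.87190924e-02,  9.76009012e-02,  1.62201811e+00,
       -1.72748509e-05,  1.44302955e+00]), 'joint_velocities': array([-0.00019098,  0.00080438,  0.00066361, -0.00061478, -0.00093937,
       -0.00178163]), 'effort': array([-6.67769418e-04, -3.38783991e+01,  3.20014608e+01,  2.03080958e-02,
       -3.14536810e-04, -7.03075656e-06]), 'ee_pos': array([ 0.16746618, -0.49734821,  0.40353471]), 'ee_rot': array([-3.09796461e+00, -5.07479210e-01,  1.54161693e-04]), 'contact_force': array([ 0.19805791, -0.2237792 , -0.44735333]), 'ft_torque': array([-0.0061955 ,  0.03547518,  0.03233007]), 'opening': 0.08517600988903185}
scene [[525.0, 0.0, 268.8], [0.0, 525.0, 205.0], [0.0, 0.0, 1.0]] [[0.738, 0.505, -0.448, 1.097], [0.675, -0.566, 0.473, -0.647], [-0.015, -0.651, -0.759, 1.095], [0.0, 0.0, 0.0, 1.0]]
top [[462.5, 0.0, 274.1], [0.0, 462.5, 214.3], [0.0, 0.0, 1.0]] [[0.014, -0.992, 0.123, 0.332], [-1.0, -0.013, 0.008, -0.069], [-0.006, -0.123, -0.992, 1.535], [0.0, 0.0, 0.0, 1.0]]
wrist [[295.8, 0.0, 279.6], [0.0, 295.8, 212.2], [0.0, 0.0, 1.0]] [[0.319, -0.902, -0.292, 0.241], [-0.948, -0.304, -0.096, -0.471], [-0.002, 0.308, -0.952, 0.372], [0.0, 0.0, 0.0, 1.0]]
```

View pics/scene0.png

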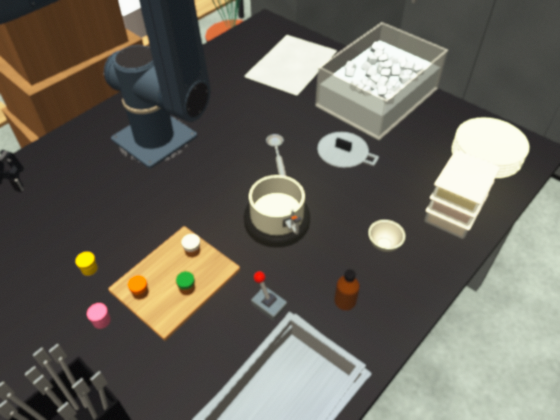

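View pics/top0.png

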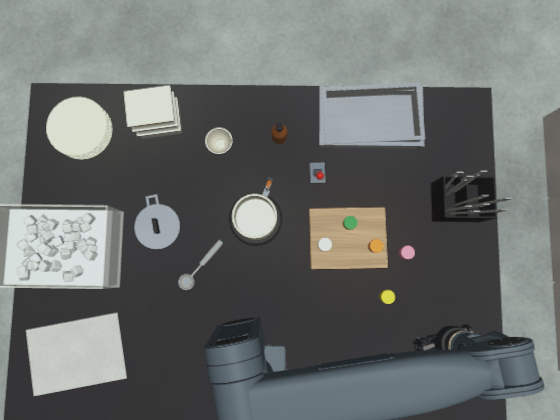

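View pics/wrist0.png

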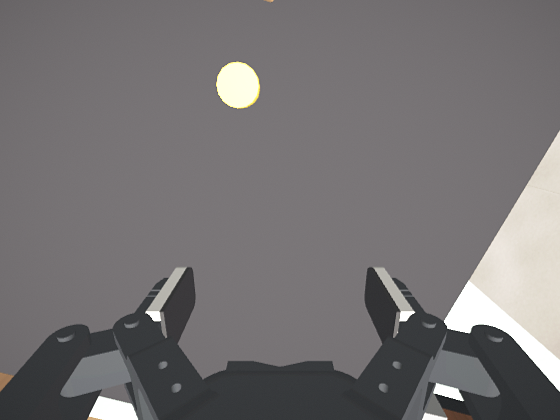

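```bash
cat > h.py <<'E'
from workcell import robot
import cv2, numpy as np
from scipy.spatial.transform import Rotation as R
def plane(cal,u,v,z):
    K,T=cal["K"],cal["T"]; d=T[:3,:3]@np.linalg.solve(K,[u,v,1.]); o=T[:3,3]
    return (o+d*(z-o[2])/d[2])
def proj(cal,P):
    K,T=cal["K"],cal["T"]; p=K@(T[:3,:3].T@(np.array(P,float)-T[:3,3])); return p[:2]/p[2]
def shift(target, o=None):
    "world delta of the TCP -> tool axes mm"
    o=o or robot.get_obs(); return R.from_rotvec(o["ee_rot"]).as_matrix().T@(np.array(target)-o["ee_pos"])*1000
E
python3 - <<'E'
from h import *
for c in("top","scene"):
    robot.grab_frame(c); k=robot.calibration(c)
    for t,z in(("jar_orange",.018+.03),("crock",.05),("crock_nose",.12),("lid",.015),("lid_handle",.045),("lid_bar",.015),("chill_base",.0125),("chill_tip",.09),("gate",.13),("board",.01),("oil",.06),("bowl",.03),("spoon",.005)):
        for r in robot.look_for(c,t)[:3]:
            b=r["bbox"]; print(c,t,round(r["score"],2),np.round(b,1),np.round(plane(k,b[0],b[1],z)[:2],3))
print(robot.get_obs()["time"])
E
python3 - <<'E'
import cv2
im=cv2.imread('pics/top0.png')
cv2.imwrite('pics/t_z.png',cv2.resize(im[150:290,120:400],None,fx=2.85,fy=2.85,interpolation=cv2.INTER_CUBIC))
im=cv2.imread('pics/scene0.png')
cv2.imwrite('pics/s_z.png',cv2.resize(im[120:320,200:400],None,fx=3,fy=3,interpolation=cv2.INTER_CUBIC))
E
```

```text
top jar_orange 0.66 [318.2 173.3  16.3  19.8] [ 0.654 -0.199]
top jar_orange 0.63 [375.5 243.9  14.7  15.7] [ 0.426 -0.383]
top jar_orange 0.57 [406.1 252.6  18.9  13. ] [ 0.399 -0.481]
top crock 0.95 [256.8 211.9  46.2  67.8] [ 0.524 -0.   ]
top crock_nose 0.62 [257.  214.6  57.3  69.7] [ 0.507 -0.004]
top crock_nose 0.41 [318.4 172.9  16.8  21.4] [ 0.64  -0.193]
top lid 0.87 [156.9 225.3  46.7  50.4] [0.48  0.331]
top lid_handle 0.41 [346.1 238.8  76.5  59.4] [ 0.441 -0.29 ]
top lid_bar 0.97 [154.1 224.2  47.1  54.2] [0.483 0.34 ]
top chill_base 0.82 [317.7 174.3  14.8  18.7] [ 0.659 -0.201]
top chill_tip 0.62 [320.  175.8   6.4  10.9] [ 0.637 -0.201]
top chill_tip 0.33 [258.3 212.1  55.4  73.5] [ 0.518 -0.007]
top board 0.82 [350.5 238.2  78.3  62.1] [ 0.446 -0.309]
top oil 0.82 [283.5 134.9  18.3  27.9] [ 0.779 -0.084]
top oil 0.56 [324.4 246.2  18.2  13.1] [ 0.415 -0.218]
top bowl 0.85 [218.9 139.8  28.1  27.3] [0.768 0.132]
top spoon 0.92 [203.4 264.2  48.   50.1] [0.354 0.174]
scene jar_orange 0.82 [ 97.  315.1  20.8  25.1] [ 0.411 -0.491]
scene jar_orange 0.72 [138.2 288.5  2
[... 466 characters left out ...]
ase 0.71 [269.6 295.9  39.9  45.1] [ 0.65 -0.18]
scene chill_base 0.24 [348.6 291.1  24.1  39.7] [ 0.781 -0.045]
scene chill_tip 0.67 [264.4 287.6  16.4  25.1] [ 0.659 -0.206]
scene chill_tip 0.58 [346.1 149.4  64.5  34. ] [0.526 0.271]
scene gate 0.51 [192.6 247.1  16.4  21.4] [ 0.483 -0.254]
scene gate 0.44 [346.6 149.8  65.8  35.5] [0.551 0.234]
scene board 0.66 [172.3 282.4 131.2 114.3] [ 0.448 -0.309]
scene board 0.62 [347.1 291.9  20.9  41. ] [ 0.779 -0.048]
scene board 0.34 [275.3 156.1  17.4  44.1] [0.342 0.182]
scene oil 0.95 [346.9 291.6  22.3  44.4] [ 0.793 -0.075]
scene bowl 0.69 [386.9 237.1  38.5  29. ] [0.763 0.137]
scene spoon 0.63 [274.4 158.2  19.3  44.5] [0.342 0.178]
1.55
```

View pics/t_z.png

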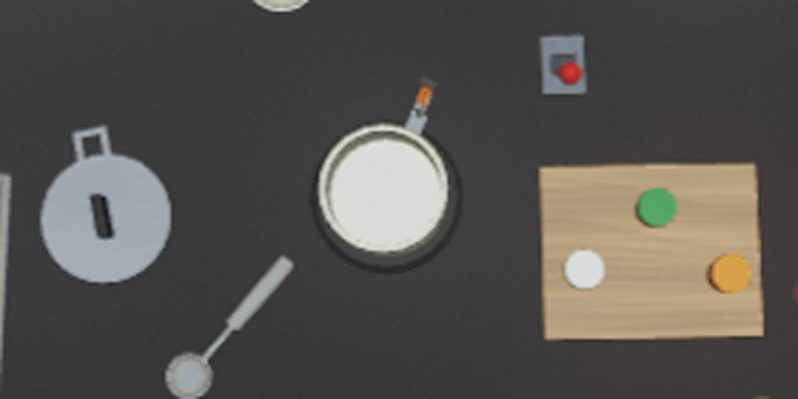

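View pics/s_z.png

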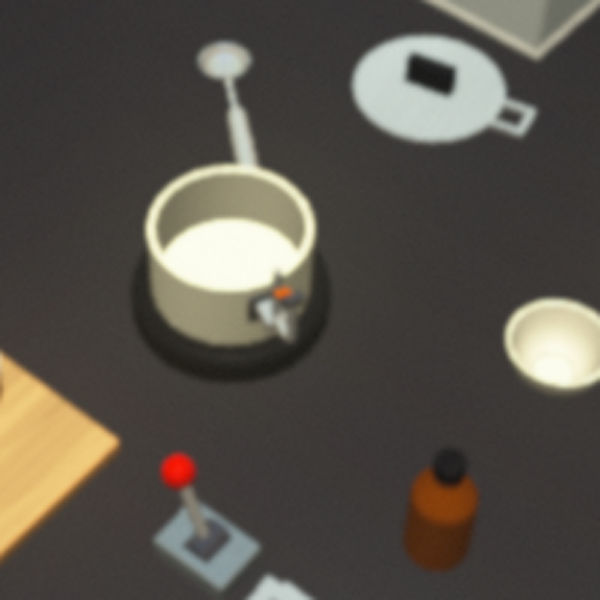

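```bash
python3 - <<'E'
from h import *
cap={}
kt=robot.calibration("top"); ks=robot.calibration("scene")
t=cv2.imread('pics/top0.png'); hsv=cv2.cvtColor(t,cv2.COLOR_BGR2HSV)
def cen(hsv,box,lo,hi):
    x0,y0,x1,y1=box; m=cv2.inRange(hsv[y0:y1,x0:x1],lo,hi)
    n,l,s,c=cv2.connectedComponentsWithStats(m); i=1+np.argmax(s[1:,4]); return c[i]+[x0,y0],s[i]
p,s=cen(hsv,(362,232,390,260),(5,170,120),(20,255,255)); print('orange',p,s,plane(kt,*p,.060))
p,s=cen(hsv,(310,160,330,190),(0,190,100),(8,255,255)); print('ball',p,s,plane(kt,*p,.092))
p,s=cen(hsv,(255,170,285,215),(5,150,100),(20,255,255)); print('gate',p,s,plane(kt,*p,.1335))
q=plane(kt,317.9,172.8,.025);print('chillbase',q)
p,s=cen(hsv,(130,200,182,252),(90,10,110),(130,90,255)); print('lid',p,s,plane(kt,157.2,226.5,.018),plane(kt,*p,.018))
print('bar edge',plane(kt,151.6,195.6,.018))
g=cv2.cvtColor(t,cv2.COLOR_BGR2GRAY)
m=(g[180:260,225:290]>110).astype(np.uint8); m[:22,35:]=0
cs,_=cv2.findContours(m,cv2.RETR_EXTERNAL,cv2.CHAIN_APPROX_NONE); c=max(cs,key=len); e=cv2.fitEllipse(c); print('rim',e,plane(kt,e[0][0]+225,e[0][1]+180,.105))
m=(g[195:255,128:185]>110).astype(np.uint8); m[:9]=0
cs,_=cv2.findContours(m,cv2.RETR_EXTERNAL,cv2.CHAIN_APPROX_NONE); c=max(cs,key=len); e=cv2.fitEllipse(c); print('liddisc',e,plane(kt,e[0][0]+128,e[0][1]+195,.018))
s0=cv2.imread('pics/scene0.png'); hs=cv2.cvtColor(s0,cv2.COLOR_BGR2HSV)
p,s=cen(hs,(120,270,160,305),(5,190,120),(16,255,255)); print('orange s',p,s,plane(ks,*p,.050))
p,s=cen(hs,(245,265,275,295),(0,190,100),(8,255,255)); print('ball s',p,s,plane(ks,*p,.092))
E
```

```text
orange [370.47368421 245.73684211] [ 7  8  5 12 19] [ 0.41884144 -0.36477939  0.06      ]
ball [319.5 175. ] [ 7 12  6  7 28] [ 0.6393207  -0.19940123  0.092     ]
gate [268.         182.72222222] [11 10  5  7 18] [ 0.60430835 -0.03717183  0.1335    ]
chillbase [ 0.66095896 -0.20014389  0.025     ]
lid [156.5656051  225.67961783] [   4    0   46   49 1570] [0.47536062 0.32880015 0.018     ] [0.47805147 0.33101958 0.018     ]
bar edge [0.57834334 0.35210762 0.018     ]
rim ((28.799118041992188, 36.59962463378906), (41.953792572021484, 45.1276741027832), 107.01197052001953) [0.50206042 0.00605471 0.105     ]
liddisc ((28.632844924926758, 31.077449798583984), (44.208740234375, 45.26325607299805), 50.02002716064453) [0.47673603 0.3307378  0.018     ]
orange s [139.0125 289.85  ] [ 9 11 18 14 80] [ 0.43018669 -0.38676801  0.05      ]
ball s [258.90625    276.47916667] [ 9  6 11 12 96] [ 0.63117463 -0.19370838  0.092     ]
```

```bash
cat >> h.py <<'E'
def yaw(o=None):
    o=o or robot.get_obs(); M=R.from_rotvec(o["ee_rot"]).as_matrix(); return np.arctan2(M[1,1],M[0,1]) # world angle of tool y
def plan(target,turn=0.,n=1,o=None):
    "turn about tool z"
    o=o or robot.get_obs(); M=R.from_rotvec(o["ee_rot"]).as_matrix(); d=(np.array(target)-o["ee_pos"])*1000/n
    for i in range(n):
        print(np.round(M.T@d,1), round(turn/n,3)); M=M@R.from_rotvec([0,0,turn/n]).as_matrix()
E
python3 -c "
from h import *
print(yaw()); plan([.400,-.380,.33],-.94,7)"
```

```text
-1.2460170841123084
[36.8 -5.3 10.7] -0.134
[37.2 -0.3 10.7] -0.134
[36.9  4.6 10.7] -0.134
[36.   9.5 10.7] -0.134
[34.4 14.3 10.7] -0.134
[32.1 18.8 10.7] -0.134
[29.3 22.9 10.7] -0.134
```

```bash
python3 -m creep '[37,-5,11,-0.134,75, 37,0,11,-0.134,75, 37,5,11,-0.134,75, 36,10,11,-0.134,75, 34,14,11,-0.134,75, 32,19,11,-0.134,75, 29,23,11,-0.134,75, 0,0,0,0,75]' 40; python3 - <<'E'
from h import *
o=robot.get_obs(); print(o["time"],o["ee_pos"],o["qpos"],yaw(o))
k=robot.calibration("wrist"); im=robot.grab_frame("wrist"); cv2.imwrite("pics/w1.png",im[:,:,::-1])
np.save("w1.npy",np.vstack([k["T"]]))
for r in robot.look_for("wrist","jar_orange"): print(r, plane(k,*r["bbox"][:2],.05))
E
```

```text
time: 2.35
ee_pos: [0.4032, -0.3795, 0.3255]
ee_rot: [-2.527, -1.861, -0.003]
contact_force: [-0.6, -0.4, 0.2]
opening: 0.0752
2.35 [ 0.40324072 -0.37953719  0.32546571] [-0.87672293  0.12110002  0.01976334  1.47272687  0.00190131  0.99499822] -0.3009250604156519
{'bbox': [308.4, 297.2, 46.8, 56.9], 'score': 0.91} [ 0.40298097 -0.46709522  0.05      ]
{'bbox': [298.2, 211.6, 46.3, 55.6], 'score': 0.74} [ 0.41754878 -0.3819369   0.05      ]
{'bbox': [157.7, 280.1, 54.8, 47.4], 'score': 0.6} [ 0.27328247 -0.40757964  0.05      ]
```

View pics/w1.png

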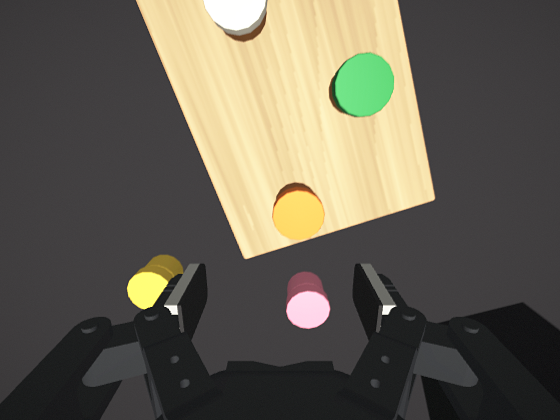

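```bash
python3 - <<'E'
from h import *
k=dict(robot.calibration("wrist")); o=robot.get_obs()
im=cv2.imread("pics/w1.png"); hsv=cv2.cvtColor(im,cv2.COLOR_BGR2HSV)
for nm,lo,hi in(("or",(10,150,200),(22,235,255)),("gr",(45,100,100),(80,255,255))):
    m=cv2.inRange(hsv,lo,hi); m=cv2.morphologyEx(m,cv2.MORPH_OPEN,np.ones((5,5)))
    cs,_=cv2.findContours(m,0,1)
    for c in cs:
        if len(c)>15: e=cv2.fitEllipse(cv2.convexHull(c)); print(nm,np.round(e[0],1),np.round(e[1],1),plane(k,*e[0],.062))
print(proj(k,o["ee_pos"]+R.from_rotvec(o["ee_rot"]).apply([0,0,.155])))
plan([.418,-.384,.207],0,4)
E
```

```text
gr [363.7  84.5] [57.9 65. ] [ 0.48846177 -0.30283094  0.062     ]
[282.19344428 290.45246881]
[ 0.7  4.3 30. ] 0.0
[ 0.7  4.3 30. ] 0.0
[ 0.7  4.3 30. ] 0.0
[ 0.7  4.3 30. ] 0.0
```

```bash
python3 - <<'E'
from h import *
k=dict(robot.calibration("wrist")); o=robot.get_obs()
im=cv2.imread("pics/w1.png"); hsv=cv2.cvtColor(im,cv2.COLOR_BGR2HSV)
print(hsv[214,298],hsv[190,298],hsv[230,310],hsv[225,340])
m=((hsv[...,1]>190)&(hsv[...,2]>150)&(hsv[...,0]<24)).astype(np.uint8)
n,l,s,c=cv2.connectedComponentsWithStats(m)
for i in range(1,n):
    if s[i,4]>200: 
        e=cv2.fitEllipse(np.argwhere(l==i)[:,::-1].astype(np.float32)) if 0 else None
        print(s[i],c[i],plane(k,*c[i],.062))
E
```

```text
[ 23 147 255] [ 12 185 222] [ 23 151 255] [ 23  65 253]
```

```bash
python3 - <<'E'
from h import *
k=dict(robot.calibration("wrist"))
im=cv2.imread("pics/w1.png"); hsv=cv2.cvtColor(im,cv2.COLOR_BGR2HSV)
m=((hsv[...,1]>110)&(hsv[...,2]>235)).astype(np.uint8); m[:,:255]=0; m[:,345:]=0;m[:170]=0;m[255:]=0
n,l,s,c=cv2.connectedComponentsWithStats(m); i=1+np.argmax(s[1:,4]); print(s[i],c[i],plane(k,*c[i],.062))
p=plane(k,*c[i],.062); plan([p[0],p[1],.206],0,4)
E
```

```text
[ 272  191   53   49 2018] [298.19177403 214.96927651] [ 0.41458251 -0.38440262  0.062     ]
[ 0.3  3.5 30.3] 0.0
[ 0.3  3.5 30.3] 0.0
[ 0.3  3.5 30.3] 0.0
[ 0.3  3.5 30.3] 0.0
```

```bash
python3 -m creep '[0.5,4,25,0,75, 0.5,4,25,0,75, 0.5,4,20,0,75, 0,3,0,0,75, 0,0,0,0,75]' 40; python3 - <<'E'
from h import *
k=robot.calibration("wrist"); im=robot.grab_frame("wrist"); cv2.imwrite("pics/w2.png",im[:,:,::-1])
E
```

```text
time: 2.95
ee_pos: [0.4147, -0.386, 0.2583]
ee_rot: [2.537, 1.852, -0.0]
contact_force: [0.1, 0.3, 0.8]
opening: 0.0749
```

View pics/w2.png

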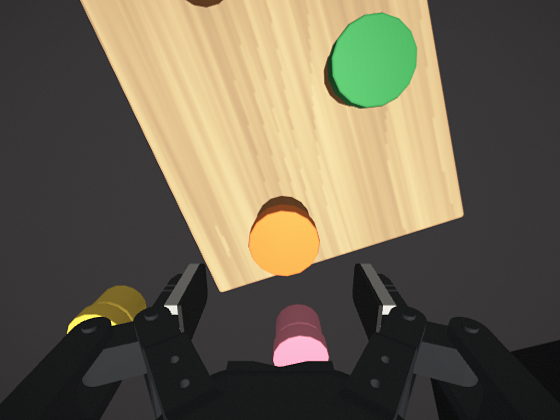

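```bash
python3 - <<'E'
from h import *
k=dict(robot.calibration("wrist"))
im=cv2.imread("pics/w2.png"); hsv=cv2.cvtColor(im,cv2.COLOR_BGR2HSV)
m=((hsv[...,1]>110)&(hsv[...,2]>235)).astype(np.uint8); m[:,:240]=0; m[:,330:]=0;m[:190]=0;m[290:]=0
n,l,s,c=cv2.connectedComponentsWithStats(m); i=1+np.argmax(s[1:,4]); print(s[i],c[i],plane(k,*c[i],.062))
p=plane(k,*c[i],.062); plan([p[0],p[1],.206],0,2)
E
```

```text
[ 249  211   71   65 3570] [283.59467787 243.17254902] [ 0.41811789 -0.38128823  0.062     ]
[ 2.9  0.7 26.6] 0.0
[ 2.9  0.7 26.6] 0.0
```

```bash
python3 -m creep '[3,1,26,0,75, 3,0,26,0,75, 0,0,0,0,75, 0,0,0,0,35, 0,0,0,0,35, 0,0,0,0,35, 0,0,0,0,35]' 40; python3 - <<'E'
from h import *
im=robot.grab_frame("wrist"); cv2.imwrite("pics/w3.png",im[:,:,::-1])
o=robot.get_obs(); print(o["opening"],o["ee_pos"])
# target over crock
plan([.504,.004,.34],0,8)
E
```

```text
time: 3.7
ee_pos: [0.4188, -0.381, 0.2086]
ee_rot: [2.532, 1.851, 0.0]
contact_force: [-0.4, -0.6, 6.2]
opening: 0.043
0.042429125169160184 [ 0.41881558 -0.38096111  0.20860361]
[ 49.   -4.4 -16.6] 0.0
[ 49.   -4.4 -16.6] 0.0
[ 49.   -4.4 -16.6] 0.0
[ 49.   -4.4 -16.6] 0.0
[ 49.   -4.4 -16.6] 0.0
[ 49.   -4.4 -16.6] 0.0
[ 49.   -4.4 -16.6] 0.0
[ 49.   -4.4 -16.6] 0.0
```

View pics/w3.png

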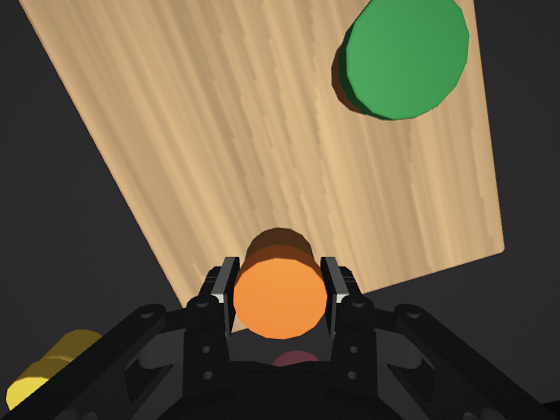

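```bash
python3 -m creep '[0,0,-40,0,35, 0,0,-46,0,35, 20,-2,-45,0,35, 46,-4,0,0,35, 47,-4,0,0,35, 47,-4,0,0,35, 47,-4,0,0,35, 47,-4,0,0,35]'; python3 -m creep '[46,-4,0,0,35,46,-4,0,0,35,0,0,0,0,35]'; python3 - <<'E'
from h import *
k=robot.calibration("wrist");im=robot.grab_frame("wrist"); cv2.imwrite("pics/w4.png",im[:,:,::-1])
im=robot.grab_frame("scene"); cv2.imwrite("pics/s4.png",im[:,:,::-1])
o=robot.get_obs(); print(o["opening"],o["ee_pos"],o["qpos"],yaw(o))
E
```

```text
time: 4.55
ee_pos: [0.4741, -0.1294, 0.3371]
ee_rot: [2.536, 1.853, 0.001]
contact_force: [0.7, 0.6, -0.3]
opening: 0.0427
time: 4.85
ee_pos: [0.4947, -0.0362, 0.3371]
ee_rot: [-2.527, -1.863, -0.004]
contact_force: [-0.0, -0.3, -0.5]
opening: 0.0425
0.042741474416409804 [ 0.49439694 -0.03998561  0.33687994] [-2.15792352e-01 -3.23777137e-02 -1.16296484e-01  1.48671675e+00
 -6.85163286e-04  1.66009166e+00] -0.30508766090818756
```

View pics/w4.png

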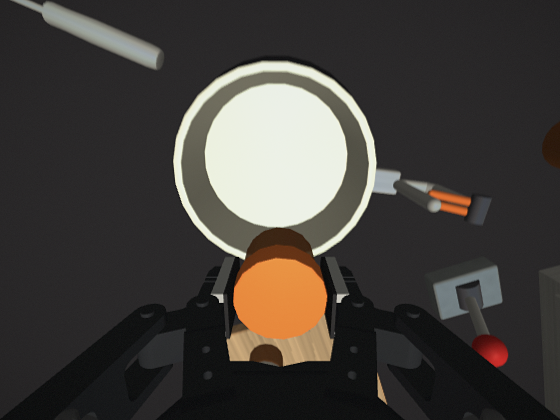

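View pics/s4.png

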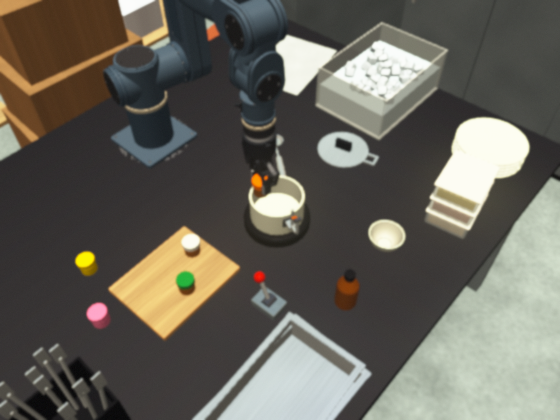

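```bash
python3 - <<'E'
from h import *
from scipy.optimize import least_squares
k=dict(robot.calibration("wrist"))
im=cv2.imread("pics/w4.png"); g=cv2.cvtColor(im,cv2.COLOR_BGR2GRAY)
m=(g>70).astype(np.uint8); m[228:]=0; m[:,380:]=0; m[:,:168]=0;m[:58]=0
n,l,s,c=cv2.connectedComponentsWithStats(m); i=1+np.argmax(s[1:,4]); print(s[i])
cs,_=cv2.findContours((l==i).astype(np.uint8),0,1); c=max(cs,key=len)[:,0,:].astype(float)
c=c[(c[:,1]<222)&~((c[:,0]>368)&(c[:,1]>160))]
W=np.array([plane(k,*p,.105)[:2] for p in c])
f=least_squares(lambda q:np.hypot(*(W-q[:2]).T)-q[2],[.5,0,.07],loss="soft_l1",f_scale=.002); print("outer rim",f.x,np.std(f.fun))
C=f.x[:2]
for u,v,z,r in((434,206,.148,.092),(484,205,.145,.12)):
    p=plane(k,u,v,z)[:2]-C; print(p,np.hypot(*p),r,np.degrees(np.arctan2(p[1],p[0])))
# floor
m=(g>225).astype(np.uint8); m[:70]=0;m[215:]=0;m[:,:190]=0;m[:,360:]=0
n,l,s,c=cv2.connectedComponentsWithStats(m)
for u,v in((205,156),(348,156),(276,83),(276,227)): print(plane(k,u,v,.04))
cv2.imwrite("pics/w4z.png",cv2.resize(im[140:260,360:510],None,fx=4,fy=4))
E
```

```text
[  173    60   207   168 28799]
outer rim [0.50283482 0.00234157 0.06875868] 0.000247046617942553
[ 0.08174522 -0.03726963] 0.08984045257093752 0.092 -24.509395856411942
[ 0.11006335 -0.04653258] 0.11949570091667638 0.12 -22.917666282102207
[0.44390029 0.02396013 0.04      ]
[ 0.56496955 -0.01423134  0.04      ]
[0.52217203 0.06184351 0.04      ]
[ 0.48350717 -0.05915567  0.04      ]
```

View pics/w4z.png

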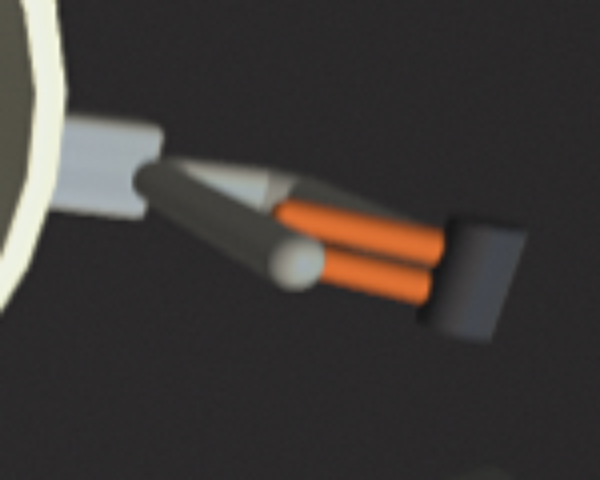

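```bash
python3 - <<'E'
from h import *
plan([.503,.0025,.337],0,1); plan([.503,.0025,.232],0,1)
E
```

```text
[43.1 -4.6 -0.1] 0.0
[ 43.2  -4.6 104.9] 0.0
```

```bash
python3 -m creep '[23,-3,0,0,35,20,-2,0,0,35,0,0,30,0,35,0,0,30,0,35,0,0,30,0,35,0,0,8,0,35,0,0,4,0,35,0,0,0,0,35]'; python3 -c "
from h import *
o=robot.get_obs(); print(o['ee_pos'],o['contact_force'],o['opening']); plan([.503,.0025,.231])"
```

```text
time: 5.75
ee_pos: [0.5029, 0.0006, 0.2354]
ee_rot: [2.537, 1.852, 0.001]
contact_force: [0.2, -0.2, 0.4]
opening: 0.0426
[0.50292118 0.0005876  0.23541135] [ 0.19167408 -0.18457196  0.38357355] 0.042630927750275854
[ 1.8 -0.5  4.4] 0.0
```

```bash
python3 -m creep '[0,0,3,0,35,0,0,1,0,35,0,0,0,0,35]'; python3 -c "
from h import *
o=robot.get_obs(); print(o['ee_pos'],o['contact_force'],o['opening'])"
```

```text
time: 6.05
ee_pos: [0.503, 0.0014, 0.2316]
ee_rot: [2.535, 1.854, 0.002]
contact_force: [0.4, 0.7, -1.4]
opening: 0.0425
[0.50302878 0.00143195 0.23160933] [ 0.4003118   0.74362463 -1.43697267] 0.042505795332259566
```

```bash
python3 -m creep '[0,0,1,0,35,0,0,0,0,62,0,0,0,0,62,0,0,0,0,62,0,0,-40,0,62,0,0,-45,0,62,0,0,-30,0,62,0,0,0,0,62]'; python3 - <<'E'
from h import *
k=robot.calibration("wrist");im=robot.grab_frame("wrist"); cv2.imwrite("pics/w5.png",im[:,:,::-1])
o=robot.get_obs(); print(o["opening"],o["ee_pos"],o["qpos"],yaw(o))
E
```

```text
time: 6.85
ee_pos: [0.5042, 0.0013, 0.3508]
ee_rot: [2.53, 1.85, 0.012]
contact_force: [0.3, 0.3, 0.8]
opening: 0.062
0.06174579932788439 [0.50360597 0.00137992 0.34792697] [-1.30490942e-01 -1.76531276e-02 -7.99560165e-02  1.50197618e+00
 -1.50766398e-05  1.74825244e+00] -0.307950748023503
```

View pics/w5.png

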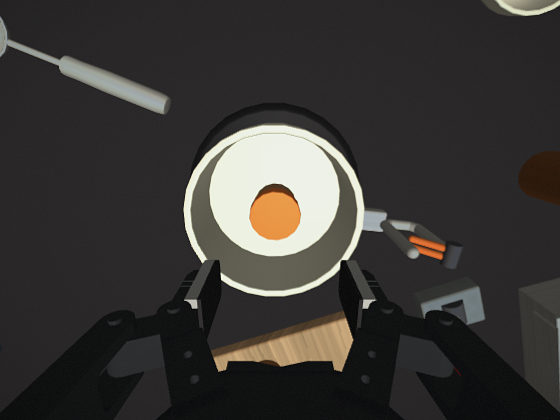

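```bash
python3 - <<'E'
from h import *
from scipy.optimize import least_squares
k=dict(robot.calibration("wrist"))
im=cv2.imread("pics/w5.png"); g=cv2.cvtColor(im,cv2.COLOR_BGR2GRAY)
m=(g>75).astype(np.uint8); m[300:]=0; m[:,366:]=0; m[:,:182]=0;m[:120]=0;m[255:,:222]=0;m[255:,340:]=0
n,l,s,c=cv2.connectedComponentsWithStats(m); i=1+np.argmax(s[1:,4]); print(s[i])
cs,_=cv2.findContours((l==i).astype(np.uint8),0,1); c=max(cs,key=len)[:,0,:].astype(float)
c=c[~((c[:,0]>355)&(c[:,1]>198))&(c[:,1]<250)]
W=np.array([plane(k,*p,.105)[:2] for p in c])
f=least_squares(lambda q:np.hypot(*(W-q[:2]).T)-q[2],[.5,0,.07],loss="soft_l1",f_scale=.001); print("outer rim",f.x,np.std(f.fun))
p=plane(k,412.5,252.5,.148)[:2]-f.x[:2]; print(p,np.hypot(*p),np.degrees(np.arctan2(p[1],p[0])))
plan([.595,-.038,.36],-1.46,10)
E
```

```text
[  183   123   183   174 23919]
outer rim [0.50178401 0.00932209 0.06767919] 0.0003362095292844679
[ 0.08076731 -0.03483973] 0.08796115770988575 -23.333404415251007
[-1.   9.9 -1.1] -0.146
[-2.4  9.7 -1.1] -0.146
[-3.8  9.2 -1.1] -0.146
[-5.1  8.6 -1.1] -0.146
[-6.3  7.7 -1.1] -0.146
[-7.3  6.7 -1.1] -0.146
[-8.2  5.6 -1.1] -0.146
[-9.   4.3 -1.1] -0.146
[-9.5  3.  -1.1] -0.146
[-9.8  1.6 -1.1] -0.146
```

```bash
cat >> h.py <<'E'
import pickle
def snap(name,cam="wrist"):
    k=dict(robot.calibration(cam)); k={a:np.array(b).copy() if a in"KT" else b for a,b in k.items()}; o=robot.get_obs(); im=robot.grab_frame(cam); o2=robot.get_obs()
    cv2.imwrite(f"pics/{name}.png",im[:,:,::-1]); pickle.dump((k,o),open(f"{name}.pkl","wb")); print(name,np.round(o["ee_pos"],4),"drift mm",np.round((o2["ee_pos"]-o["ee_pos"])*1000,1),"yaw",round(yaw(o),4),"t",o2["time"])
def load(name): return (*pickle.load(open(f"{name}.pkl","rb")),cv2.imread(f"pics/{name}.png"))
E
python3 -m creep '[-1,10,-1,-0.146,62,-2,10,-1,-0.146,62,-4,9,-1,-0.146,62,-5,9,-1,-0.146,62,-6,8,-1,-0.146,62,-7,7,-1,-0.146,62,-8,6,-1,-0.146,62,-9,4,-1,-0.146,62]'
python3 -m creep '[-10,3,-1,-0.146,62,-10,2,-1,-0.146,62,0,0,0,0,62,0,0,0,0,62,0,0,0,0,62]'
python3 -c "
from h import *
snap('w6')"
```

```text
time: 7.7
ee_pos: [0.5767, -0.0289, 0.3503]
ee_rot: [-1.083, -2.945, 0.001]
contact_force: [-0.1, -0.5, 0.8]
opening: 0.062
time: 8.2
ee_pos: [0.5953, -0.0365, 0.3538]
ee_rot: [-0.656, -3.07, 0.0]
contact_force: [0.7, -0.0, -0.3]
opening: 0.0621
w6 [ 0.5953 -0.0365  0.3538] drift mm [0.  0.  0.3] yaw 1.1501 t 8.25
```

View pics/w6.png

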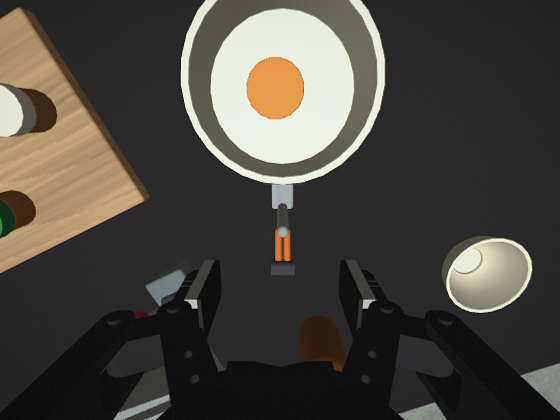

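```bash
python3 - <<'E'
from h import *
from scipy.optimize import least_squares
k,o,im=load("w6"); g=cv2.cvtColor(im,cv2.COLOR_BGR2GRAY)
m=(g>75).astype(np.uint8); m[:,:175]=0;m[:,390:]=0;m[200:]=0
n,l,s,c=cv2.connectedComponentsWithStats(m); i=1+np.argmax(s[1:,4])
cs,_=cv2.findContours((l==i).astype(np.uint8),0,1); c=max(cs,key=len)[:,0,:].astype(float)
c=c[(c[:,1]>5)&~((abs(c[:,0]-283)<16)&(c[:,1]>150))]
W=np.array([plane(k,*p,.105)[:2] for p in c])
f=least_squares(lambda q:np.hypot(*(W-q[:2]).T)-q[2],[.5,0,.07],loss="soft_l1",f_scale=.001); print("outer rim",f.x,np.std(f.fun))
f2=least_squares(lambda q:np.hypot(*(W-q[:2]).T)-.07,[.5,0],loss="soft_l1",f_scale=.001); print("outer rim",f2.x,np.std(f2.fun))
for u,v,z in((283,231.5,.148),(283,265,.145)):
    p=plane(k,u,v,z)[:2]; d=p-f.x[:2]; print(p,np.hypot(*d),np.degrees(np.arctan2(d[1],d[0])))
a,b=plane(k,283,231.5,.148),plane(k,283,268,.145); print(np.degrees(np.arctan2(*(b-a)[[1,0]])))
# floor
m=(g>225).astype(np.uint8); m[:,:205]=0;m[:,360:]=0;m[170:]=0
cs,_=cv2.findContours(m,0,1); c=max(cs,key=cv2.contourArea)[:,0,:].astype(float); c=c[(c[:,1]>12)]
W=np.array([plane(k,*p,.04)[:2] for p in c])
f=least_squares(lambda q:np.hypot(*(W-q[:2]).T)-q[2],[.5,0,.06],loss="soft_l1",f_scale=.001); print("floor",f.x,np.std(f.fun))
print("jar",plane(k,275,88,.084))
# lid approach: yaw from top
cx=np.array([.477,.330]); d=np.array([.101,.0214]); d/=np.hypot(*d); T=cx+.10*d; print(T,np.hypot(*T), np.degrees(np.arctan2(d[1],d[0])))
turn=-(np.radians(102)-yaw()); print(turn); plan([*T,.36],turn,10)
E
```

```text
outer rim [0.50320203 0.0068806  0.0687746 ] 0.00023737666896390085
outer rim [0.50214542 0.0073401 ] 0.0006396074492570987
[ 0.58573566 -0.02979556] 0.09031577787585413 -23.959324758808123
[ 0.60877079 -0.03998206] 0.11550268953069126 -23.936747823630167
-23.86180239298643
floor [0.50310194 0.0069652  0.06250182] 0.0002665734772772588
jar [0.50177685 0.00169206 0.084     ]
[0.57482818 0.35072795] 0.6733777003628744 11.962971590061766
-0.6296600587292513
[17.7 34.5 -0.6] -0.063
[15.5 35.6 -0.6] -0.063
[13.2 36.5 -0.6] -0.063
[10.9 37.2 -0.6] -0.063
[ 8.5 37.8 -0.6] -0.063
[ 6.1 38.3 -0.6] -0.063
[ 3.7 38.6 -0.6] -0.063
[ 1.3 38.8 -0.6] -0.063
[-1.2 38.8 -0.6] -0.063
[-3.6 38.6 -0.6] -0.063
```

```bash

python3 -m creep '[18,34,0,-0.063,45,16,36,0,-0.063,45,13,36,0,-0.063,45,11,37,0,-0.063,45,9,38,0,-0.063,45,6,38,0,-0.063,45,4,39,0,-0.063,45,1,39,0,-0.063,45]'
python3 -m creep '[-1,39,0,-0.063,45,-4,39,0,-0.063,45,0,0,0,0,45,0,0,0,0,45,0,0,0,0,45]'
python3 -c "
from h import *
snap('w7')"
```

```text
time: 9.05
ee_pos: [0.5768, 0.2748, 0.355]
ee_rot: [-0.136, 3.138, 0.0]
contact_force: [0.8, 0.2, 0.2]
opening: 0.0447
time: 9.55
ee_pos: [0.5734, 0.3506, 0.3548]
ee_rot: [0.329, -3.124, 0.001]
contact_force: [0.1, -0.1, -0.6]
opening: 0.0452
w7 [0.5734 0.3506 0.3548] drift mm [ 0.2 -0.4  0.2] yaw 1.7807 t 9.6
```

View pics/w7.png

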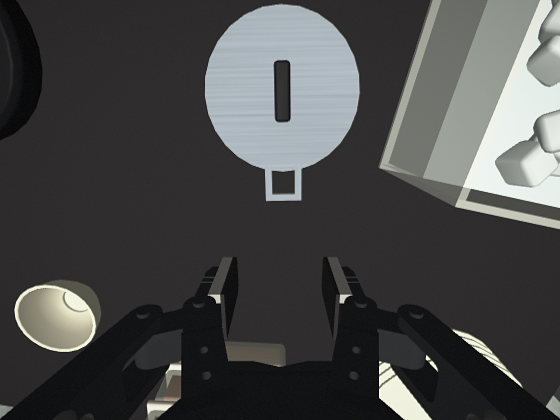

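```bash
python3 - <<'E'
from h import *
from scipy.optimize import least_squares
k,o,im=load("w7"); g=cv2.cvtColor(im,cv2.COLOR_BGR2GRAY)
m=(g>85).astype(np.uint8); m[:,:200]=0;m[:,364:]=0;m[205:]=0
cs,_=cv2.findContours(m,0,1); c=max(cs,key=cv2.contourArea)[:,0,:].astype(float)
e=c[(c[:,1]>176)]; 
bot=c[c[:,1]>=c[:,1].max()-2]; print("bar edge px",c[:,1].max(),e[:,0].min(),e[:,0].max())
c=c[~((abs(c[:,0]-283)<22)&(c[:,1]>150))]
W=np.array([plane(k,*p,.018)[:2] for p in c])
f=least_squares(lambda q:np.hypot(*(W-q[:2]).T)-q[2],[.48,.33,.07],loss="soft_l1",f_scale=.001); print("disc",f.x,np.std(f.fun)); C=f.x[:2]
u=(e[:,0].min()+e[:,0].max())/2; b=plane(k,u,c[:,1].max() if 0 else e[:,1].max(),.018)[:2]; d=b-C; print("bar",b,np.hypot(*d),np.degrees(np.arctan2(d[1],d[0])))
# handle top
m=(g<62).astype(np.uint8); m[:,:265]=0;m[:,300:]=0;m[:50]=0;m[130:]=0
cs,_=cv2.findContours(m,0,1); h=max(cs,key=cv2.contourArea); r=cv2.minAreaRect(h); print(r, plane(k,*r[0],.05), plane(k,*r[0],.04))
bp=cv2.boxPoints(r); P=[plane(k,*p,.05) for p in bp]; print(np.round([np.linalg.norm(P[i]-P[(i+1)%4]) for i in range(4)],4))
i=int(np.linalg.norm(P[0]-P[1])<np.linalg.norm(P[1]-P[2])); v=P[i]-P[i+1]; print(np.degrees(np.arctan2(v[1],v[0])))
cv2.imwrite("pics/w7z.png",cv2.resize(im[0:210,200:365],None,fx=2.8,fy=2.8))
plan([*C,.255],0,3)
E
```

```text
bar edge px 200.0 265.0 301.0
disc [0.47454805 0.33234843 0.07389128] 0.000297863665814305
bar [0.57747053 0.35588175] 0.10557866256140122 12.879332701567156
((281.5, 90.5), (15.0, 61.0), 0.0) [0.47400975 0.33185445 0.05      ] [0.47323987 0.33174788 0.04      ]
[0.0485 0.0125 0.0485 0.0132]
11.662218797970665
[33.5  1.  33.3] 0.0
[33.5  1.  33.3] 0.0
[33.5  1.  33.3] 0.0
```

View pics/w7z.png

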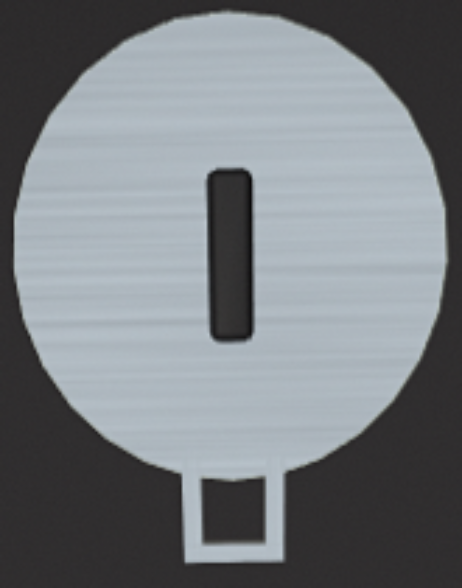

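```bash

python3 -m creep '[34,1,20,0,40,34,1,34,0,40,33,1,34,0,40,0,0,34,0,40,0,0,20,0,40,0,0,0,0,40,0,0,0,0,40]' 60
python3 -c "
from h import *
plan([.4745,.332,.198])
snap('w8')"
```

```text
time: 10.3
ee_pos: [0.4744, 0.3322, 0.2133]
ee_rot: [-0.328, 3.124, 0.0]
contact_force: [0.3, -0.3, 0.8]
opening: 0.0402
[-0.1 -0.2 15.3] 0.0
w8 [0.4744 0.3322 0.2133] drift mm [0.7 0.5 1.2] yaw 1.7801 t 10.35
```

View pics/w8.png

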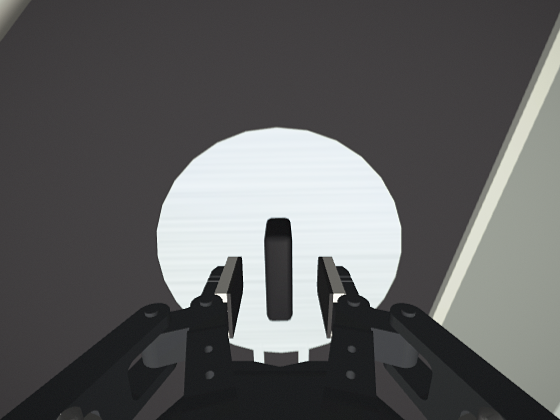

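```bash
python3 - <<'E'
from h import *
from scipy.optimize import least_squares
k,o,im=load("w8"); g=cv2.cvtColor(im,cv2.COLOR_BGR2GRAY)
C=np.array([.4745,.332]); a=np.radians(12.2); d=np.array([np.cos(a),np.sin(a)])
for x in(-25,25): print(proj(k,[*(C+d*x/1000),.05]),proj(k,[*(C+d*x/1000),.018]))
m=(g>150).astype(np.uint8); m[345:]=0;m[:,:150]=0;m[:,405:]=0
cs,_=cv2.findContours(m,0,1); c=max(cs,key=cv2.contourArea)[:,0,:].astype(float)
c=c[(c[:,1]<265)&(c[:,0]>152)&(c[:,0]<403)]
W=np.array([plane(k,*p,.018)[:2] for p in c])
f=least_squares(lambda q:np.hypot(*(W-q[:2]).T)-q[2],[.48,.33,.07],loss="soft_l1",f_scale=.001); print("disc",f.x,np.std(f.fun))
f=least_squares(lambda q:np.hypot(*(W-q[:2]).T)-.075,[.48,.33],loss="soft_l1",f_scale=.001); print("disc",f.x,np.std(f.fun))
cv2.imwrite("pics/w8z.png",cv2.resize(im[200:360,200:360],None,fx=3.5,fy=3.5))
E
```

```text
[277.26964823 236.46410556] [277.66887041 215.27984272]
[277.87715522 323.36845707] [278.14529072 289.85230227]
disc [0.47264611 0.33203077 0.07257395] 0.015354605585016149
disc [0.47559673 0.33265474] 0.0161072739918761
```

View pics/w8z.png

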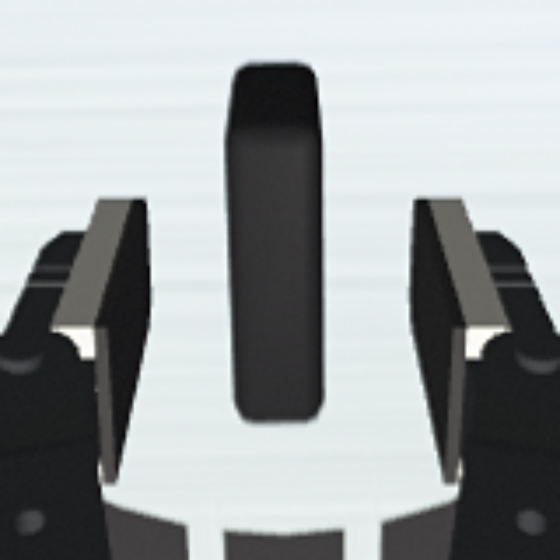

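```bash

python3 -m creep '[0,0,14,0,40,0,0,0,0,40,0,0,0,0,5,0,0,0,0,5,0,0,0,0,5,0,0,0,0,5]' 60
python3 -c "
from h import *
snap('w9'); o=robot.get_obs(); print(o['opening'],o['contact_force'],yaw(o))"
```

```text
time: 10.95
ee_pos: [0.4743, 0.3332, 0.1992]
ee_rot: [-0.331, 3.123, 0.0]
contact_force: [0.4, 0.0, 1.4]
opening: 0.013
w9 [0.4743 0.3332 0.1992] drift mm [ 0. -0. -0.] yaw 1.782 t 11.0
0.012817763453210656 [ 0.66323965 -0.55750354  1.34160439] 1.7819715091078554
```

View pics/w9.png

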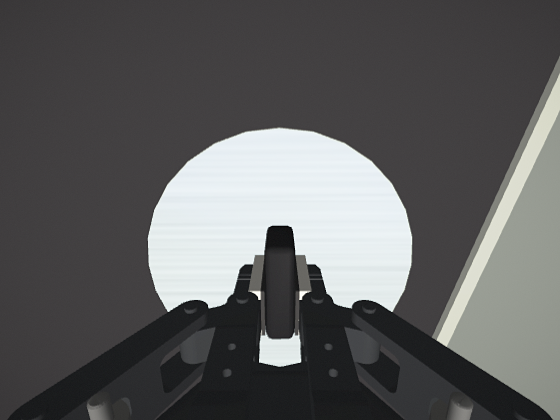

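```bash

python3 -m creep '[0,0,-20,0,5,0,0,-40,0,5,0,0,-45,0,5,0,0,-45,0,5,0,0,-35,0,5,0,0,0,0,5]'
python3 -c "
from h import *
o=robot.get_obs(); print(o['opening'],o['contact_force'],o['ee_pos'])
plan([.5032,.0069,.380],yaw(o)-1.1537,9)
snap('s9','scene')"
```

```text
time: 11.6
ee_pos: [0.4749, 0.3337, 0.3901]
ee_rot: [-0.33, 3.114, 0.007]
contact_force: [0.4, -0.3, -2.6]
opening: 0.0122
0.01218319678253882 [ 0.43849055 -0.32115894 -2.58379684] [0.47491777 0.33372532 0.39011883]
[  4.6 -36.2   1. ] 0.07
[  2.  -36.4   1. ] 0.07
[ -0.5 -36.5   1. ] 0.07
[ -3.1 -36.3   1. ] 0.07
[ -5.6 -36.    1. ] 0.07
[ -8.1 -35.5   1. ] 0.07
[-10.6 -34.9   1. ] 0.07
[-13.  -34.1   1. ] 0.07
[-15.3 -33.1   1. ] 0.07
s9 [0.4749 0.3337 0.3901] drift mm [-0.3 -0.2 -3.7] yaw 1.7822 t 11.65
```

View pics/s9.png

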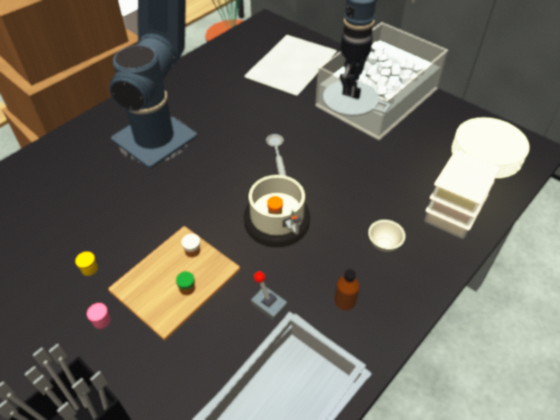

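Lid is held level (around (352,95)), jar upright in the crock at (275,204). Moving over the crock.

```bash

python3 -m creep '[5,-36,0,0.07,5,2,-36,0,0.07,5,-0.5,-37,0,0.07,5,-3,-36,0,0.07,5,-6,-36,0,0.07,5,-8,-36,0,0.07,5,-11,-35,0,0.07,5,-13,-34,0,0.07,5]'
python3 -m creep '[-15,-33,0,0.07,5,0,0,0,0,5,0,0,0,0,5,0,0,0,0,5]'
python3 -c "
from h import *
plan([.5032,.0069,.37],yaw()-1.1537,1)
snap('s10','scene'); snap('t10','top'); snap('w10')
im=cv2.imread('pics/s10.png'); cv2.imwrite('pics/s10z.png',cv2.resize(im[100:260,200:360],None,fx=3.7,fy=3.7,interpolation=2))
im=cv2.imread('pics/t10.png'); cv2.imwrite('pics/t10z.png',cv2.resize(im[150:260,200:310],None,fx=5,fy=5,interpolation=2))
"
```

```text
time: 12.45
ee_pos: [0.4982, 0.0408, 0.3799]
ee_rot: [-0.548, -3.087, 0.001]
contact_force: [0.8, 0.6, -3.0]
opening: 0.0128
time: 12.85
ee_pos: [0.5014, 0.0067, 0.3816]
ee_rot: [-0.651, -3.069, -0.001]
contact_force: [-0.0, -0.9, -3.5]
opening: 0.0127
[-1.6  0.9 11.6] -0.001
s10 [0.5014 0.0067 0.3816] drift mm [0.1 0.3 0.6] yaw 1.153 t 12.9
t10 [0.5015 0.0069 0.3822] drift mm [0.1 0.1 0.5] yaw 1.1536 t 12.95
w10 [0.5016 0.0071 0.3826] drift mm [0.1 0.  0.4] yaw 1.1539 t 13.0
```

View pics/s10z.png

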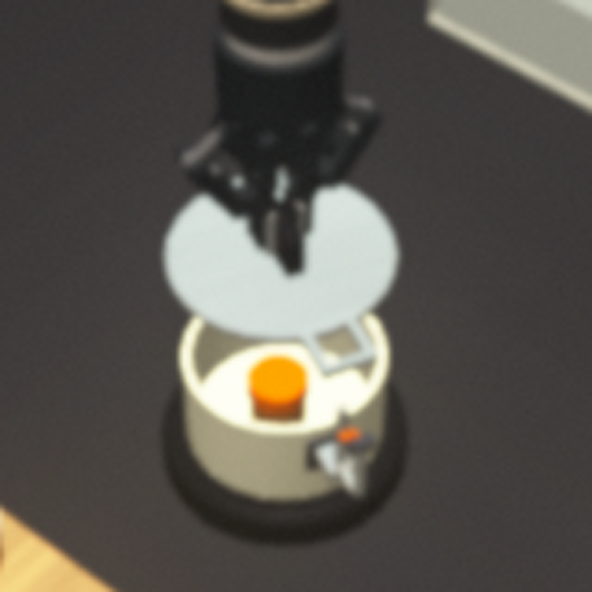

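View pics/t10z.png

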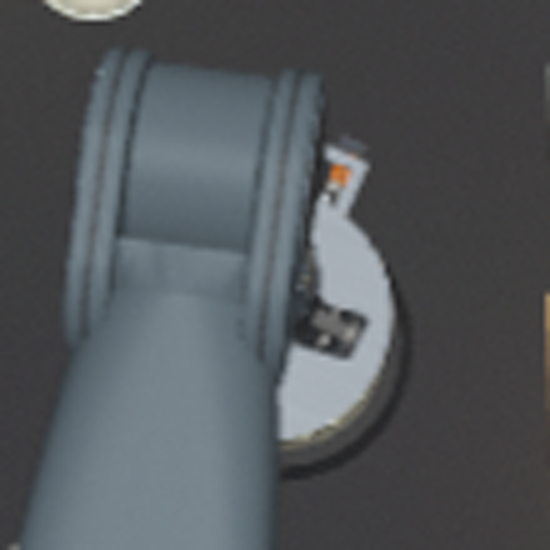

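View pics/w10.png

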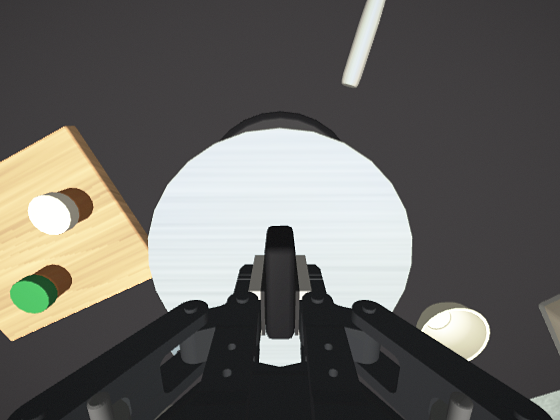

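```bash

python3 -m creep '[-3.5,0.5,15,0,5,0,0,20,0,5,0,0,0,0,5,0,0,0,0,5]'
python3 -c "
from h import *
plan([.505,.0061,.345],yaw()-1.1537,1)
snap('s11','scene'); snap('t11','top')
im=cv2.imread('pics/s11.png'); cv2.imwrite('pics/s11z.png',cv2.resize(im[150:250,240:340],None,fx=5.5,fy=5.5,interpolation=2))
im=cv2.imread('pics/t11.png'); cv2.imwrite('pics/t11z.png',cv2.resize(im[160:230,235:305],None,fx=8,fy=8,interpolation=2))
k,o,im=load('s11'); a=-.417; c=np.array([.5032,.0069]); d=np.array([np.cos(a),np.sin(a)])
for x,z in((.092,.148),(.12,.145)): print(proj(k,[*(c+d*x),z]))
c=o['ee_pos'][:2]; z=o['ee_pos'][2]-.1992; print('eye hole',[proj(k,[*(c+d*x+y*np.array([-d[1],d[0]])),z+.018]).round(1) for x,y in((.099,.012),(.099,-.012),(.106,.019),(.106,-.019))])
"
```

```text
time: 13.4
ee_pos: [0.505, 0.0054, 0.3476]
ee_rot: [-0.652, -3.071, 0.0]
contact_force: [-0.0, 0.2, -3.5]
opening: 0.0128
[0.2 0.6 2.6] -0.001
s11 [0.505  0.0054 0.3476] drift mm [ 0.3 -0.1  1.1] yaw 1.1527 t 13.45
t11 [0.5053 0.0053 0.3487] drift mm [ 0.2 -0.1  0.7] yaw 1.1526 t 13.5
[292.0310794  209.27366682]
[297.14151962 218.46673295]
eye hole [array([298.3, 205.4]), array([288.9, 208.6]), array([302.3, 206.5]), array([287.5, 211.7])]
```

View pics/s11z.png

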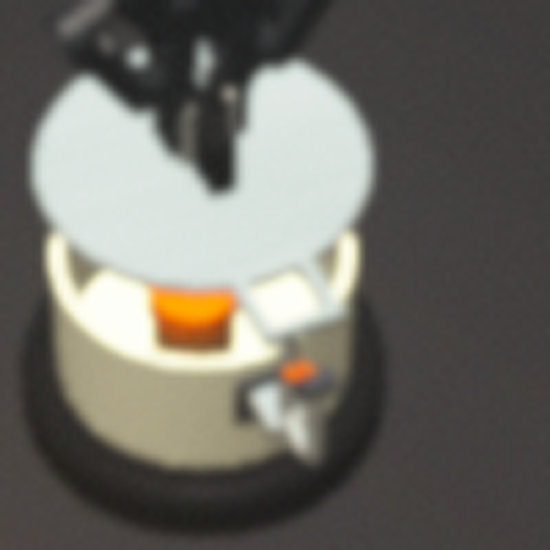

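View pics/t11z.png

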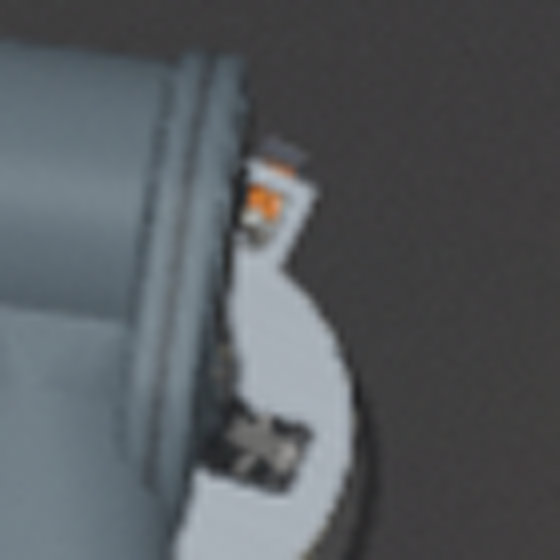

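```bash
python3 - <<'E'
from h import *
a=-.417; c=np.array([.5032,.0069]); d=np.array([np.cos(a),np.sin(a)]); n=np.array([-d[1],d[0]])
for nm,off,s in(('s11',(240,150),5.5),('t11',(235,160),8)):
    k,o,im=load(nm); Z=lambda p:((proj(k,p)-off)*s).round(0)
    print(nm,'gate top end/hinge',Z([*(c+d*.096),.1285]),Z([*(c+d*.116),.1435]),'block',Z([*(c+d*.12),.148]),'nose top',Z([*(c+d*.092),.148]))
    t=o['ee_pos'][:2]; z=o['ee_pos'][2]-.1992
    print(' hole outer corners',[Z([*(t+d*x+y*n),z+.018]) for x,y in((.099,.012),(.099,-.012))],'bar outer',[Z([*(t+d*x+y*n),z+.018]) for x,y in((.106,.019),(.106,-.019))])
k,o,im=load('s9'); cv2.imwrite('pics/s9z.png',cv2.resize(im[150:250,240:340],None,fx=5.5,fy=5.5,interpolation=2))
E
```

```text
s11 gate top end/hinge [289. 361.] [310. 372.] block [314. 372.] nose top [286. 326.]
 hole outer corners [array([321., 305.]), array([269., 322.])] bar outer [array([343., 311.]), array([261., 339.])]
t11 gate top end/hinge [250. 218.] [271. 164.] block [275. 152.] nose top [245. 218.]
 hole outer corners [array([227., 174.]), array([285., 200.])] bar outer [array([218., 149.]), array([309., 191.])]
```

View pics/s9z.png

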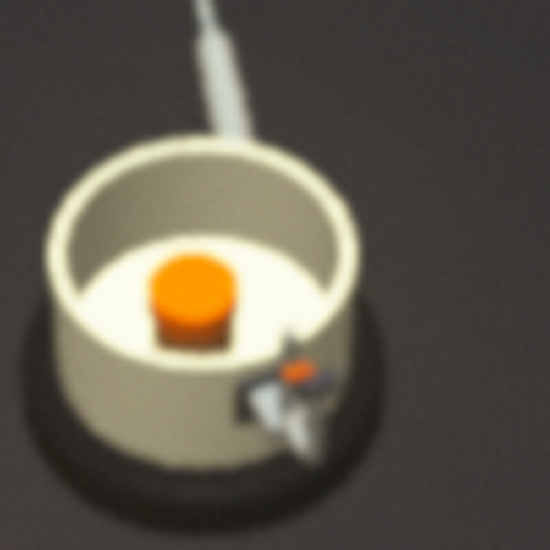

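```bash

python3 -m creep '[0,0,8,0,5,0,0,8,0,5,0,0,8,0,5,0,0,0,0,5,0,0,0,0,5]'
python3 -c "
from h import *
o=robot.get_obs(); print(o['contact_force'])
plan([.505,.0061,.318],yaw()-1.1537,1)
snap('s12','scene'); snap('t12','top')
im=cv2.imread('pics/s12.png'); cv2.imwrite('pics/s12z.png',cv2.resize(im[150:250,240:340],None,fx=5.5,fy=5.5,interpolation=2))
im=cv2.imread('pics/t12.png'); cv2.imwrite('pics/t12z.png',cv2.resize(im[160:230,235:305],None,fx=8,fy=8,interpolation=2))
"
```

```text
time: 14.0
ee_pos: [0.505, 0.005, 0.3241]
ee_rot: [-0.653, -3.072, 0.0]
contact_force: [-0.2, 0.2, -3.3]
opening: 0.0131
[-0.1883765   0.18667234 -3.32739778]
[0.5 1.  6.1] -0.002
s12 [0.505  0.005  0.3241] drift mm [ 0.2 -0.   0.5] yaw 1.1519 t 14.05
t12 [0.5052 0.005  0.3246] drift mm [ 0.1 -0.   0.3] yaw 1.1519 t 14.1
```

View pics/s12z.png

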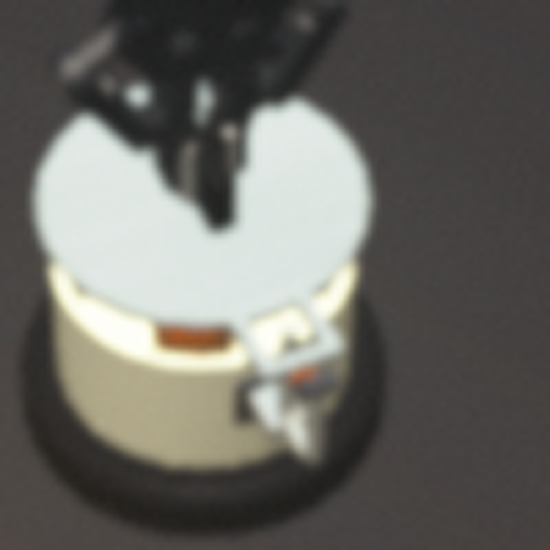

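View pics/t12z.png

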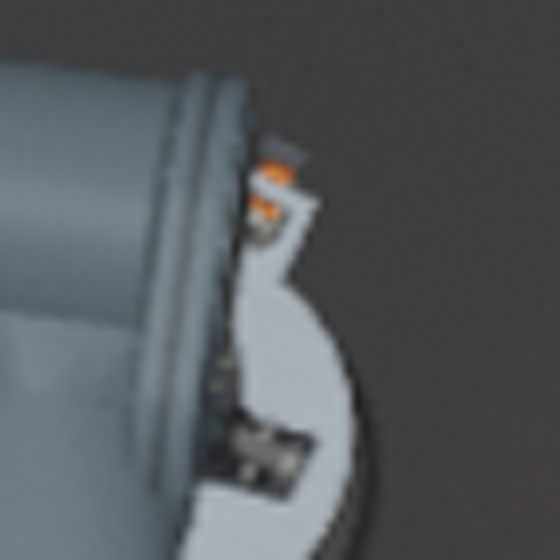

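```bash

python3 -m creep '[0,0.5,4,0,5,0,0,4,0,5,0,0,0,0,5,0,0,0,0,5]'; python3 -m creep '[0,0,2,0,5,0,0,0,0,5]'; python3 -m creep '[0,0,2,0,5,0,0,0,0,5]'; 
```

```text
time: 14.5
ee_pos: [0.5055, 0.0057, 0.3176]
ee_rot: [0.652, 3.072, 0.001]
contact_force: [-2.0, 1.5, 2.1]
opening: 0.0128
time: 14.7
ee_pos: [0.5056, 0.0056, 0.3151]
ee_rot: [0.653, 3.072, 0.001]
contact_force: [-2.5, 0.8, 3.5]
opening: 0.0129
time: 14.9
ee_pos: [0.5052, 0.0057, 0.3122]
ee_rot: [-0.652, -3.072, -0.001]
contact_force: [-2.8, 1.1, 0.7]
opening: 0.0129
```

```bash

python3 -m creep '[0,0,-1,0,5,0,0,-1,0,5,0,0,0,0,5]' 20; python3 -c "
from h import *
snap('s13','scene')
im=cv2.imread('pics/s13.png'); cv2.imwrite('pics/s13z.png',cv2.resize(im[150:250,240:340],None,fx=5.5,fy=5.5,interpolation=2))
"
```

```text
time: 15.2
ee_pos: [0.5047, 0.0058, 0.3137]
ee_rot: [-0.652, -3.069, -0.001]
contact_force: [-3.5, 2.4, -0.8]
opening: 0.0125
s13 [0.5047 0.0058 0.3137] drift mm [ 0. -0. -0.] yaw 1.1523 t 15.25
```

View pics/s13z.png

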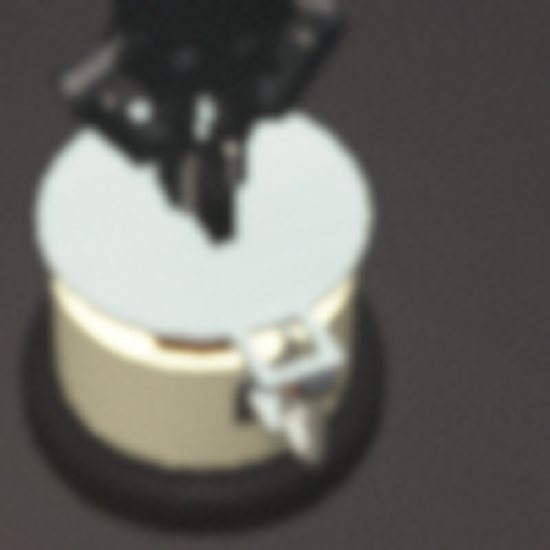

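```bash

python3 -m creep '[0.5,0,0,0,20,0,0,0,0,40,0,0,0,0,40,0,0,0,0,40,0,0,0,0,40]'; python3 -c "
from h import *
o=robot.get_obs(); print(o['contact_force'])
snap('s14','scene'); snap('w14')
im=cv2.imread('pics/s14.png'); cv2.imwrite('pics/s14z.png',cv2.resize(im[150:250,240:340],None,fx=5.5,fy=5.5,interpolation=2))
"
```

```text
time: 15.75
ee_pos: [0.5053, 0.0055, 0.315]
ee_rot: [0.653, 3.072, -0.0]
contact_force: [-0.2, -0.4, -1.3]
opening: 0.04
[-0.1760553  -0.38818814 -1.29970254]
s14 [0.5053 0.0055 0.315 ] drift mm [-0.1  0.1 -0.1] yaw 1.1517 t 15.8
w14 [0.5052 0.0056 0.3149] drift mm [-0.1  0.  -0.1] yaw 1.1518 t 15.85
```

View pics/s14z.png

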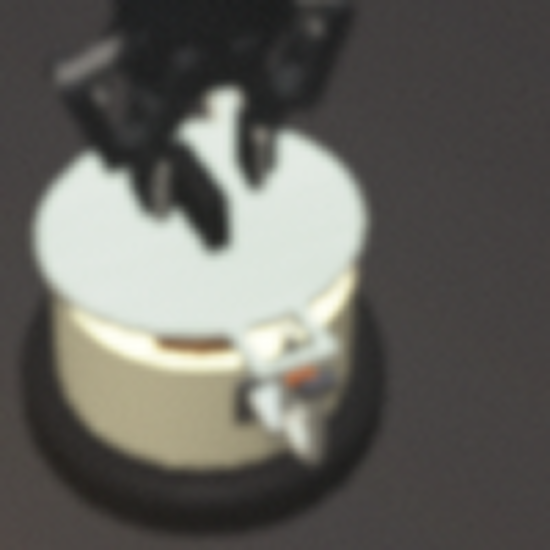

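View pics/w14.png

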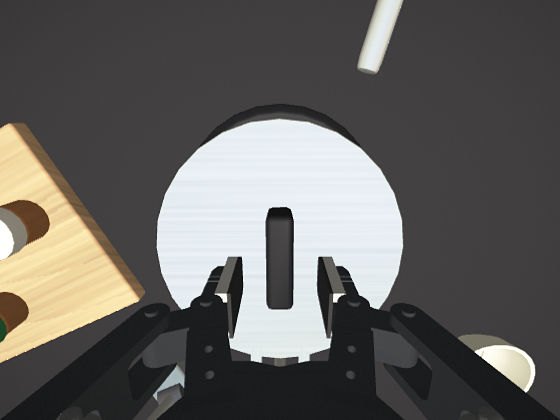

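```bash

python3 -m creep '[0,0,-30,0,40,0,0,-40,0,40,0,0,-5,0,0,-30,0,0,0,0,-30,0,0,0,0,0,0,0,0,0,0,0,0,0,0]'; python3 -c "
from h import *
snap('w15'); print(robot.get_obs()['opening'])
c=np.array([.5032,.0069])+.060*np.array([np.cos(-.417),np.sin(-.417)]); print(c); plan([*c,.310])
"
```

```text
time: 16.55
ee_pos: [0.5599, -0.0189, 0.3887]
ee_rot: [-0.653, -3.071, -0.0]
contact_force: [-0.7, -0.7, 0.2]
opening: 0.0
w15 [ 0.5599 -0.0189  0.3887] drift mm [-0.4  0.3  0.4] yaw 1.1515 t 16.6
0.00011002031444150129
[ 0.55805849 -0.01740116]
[ 1.6  0.6 79.1] 0.0
```

View pics/w15.png

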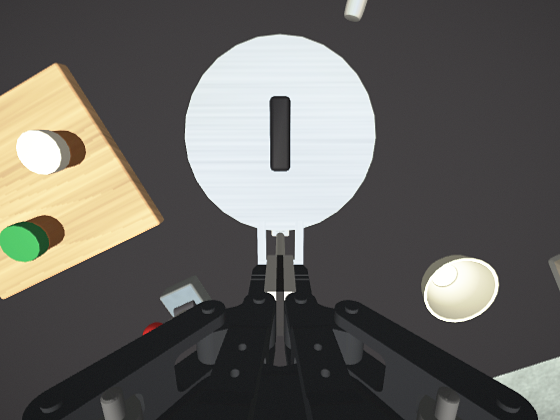

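```bash

python3 -m creep '[1.5,0.5,30,0,0,0,0,30,0,0,0,0,18,0,0,0,0,0,0,0,0,0,0,0,0]'; python3 -m creep '[0,0,4,0,0,0,0,4,0,0,0,0,0,0,0]';python3 -m creep '[0,0,3,0,0,0,0,0,0,0]'
```

```text
time: 17.1
ee_pos: [0.558, -0.0173, 0.3122]
ee_rot: [-0.652, -3.073, -0.0]
contact_force: [0.5, 0.8, 0.6]
opening: 0.0
time: 17.4
ee_pos: [0.5588, -0.0176, 0.3041]
ee_rot: [0.653, 3.072, 0.0]
contact_force: [0.5, -1.1, 0.4]
opening: -0.0002
time: 17.6
ee_pos: [0.5589, -0.0176, 0.3014]
ee_rot: [0.653, 3.072, 0.0]
contact_force: [0.5, 0.6, 2.9]
opening: 0.0001
```

Contact begins near 0.302, as predicted. Pressing on.

```bash

for i in 1 2; do python3 -m creep '[0,0,3,0,0,0,0,0,0,0]'|egrep -v 'rot|opening'; done; python3 -m creep '[0,0,4,0,0,0,0,0,0,0]'|egrep -v 'rot|opening';python3 -m creep '[0,0,4,0,0,0,0,0,0,0]'|egrep -v 'rot|opening'
```

```text
time: 17.8
ee_pos: [0.5589, -0.0176, 0.2978]
contact_force: [0.7, -0.3, 2.2]
time: 18.0
ee_pos: [0.5583, -0.0176, 0.2935]
contact_force: [-1.3, -0.4, 0.8]
time: 18.2
ee_pos: [0.5582, -0.0176, 0.2892]
contact_force: [0.6, -0.0, -0.2]
time: 18.4
ee_pos: [0.5584, -0.0176, 0.2857]
contact_force: [0.3, 0.4, 1.1]
```

```bash
python3 -c "
from h import *
snap('s16','scene'); 
im=cv2.imread('pics/s16.png'); cv2.imwrite('pics/s16z.png',cv2.resize(im[150:250,240:340],None,fx=5.5,fy=5.5,interpolation=2))
snap('w16')
"
```

```text
s16 [ 0.5584 -0.0176  0.2857] drift mm [0.1 0.  0.4] yaw 1.152 t 18.45
w16 [ 0.5585 -0.0176  0.2861] drift mm [ 0.1 -0.   0.3] yaw 1.152 t 18.5
```

View pics/s16z.png

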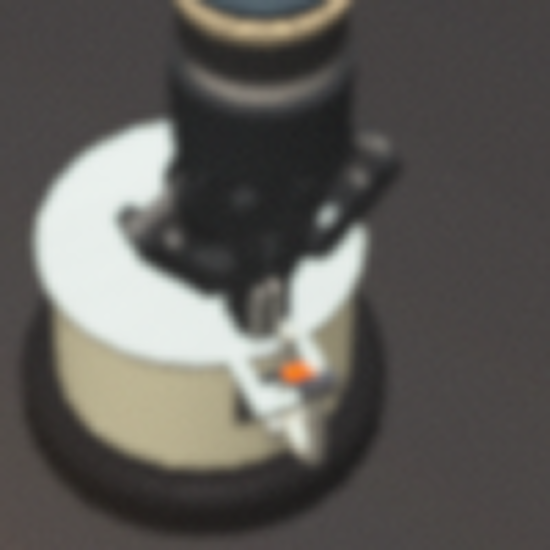

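View pics/w16.png

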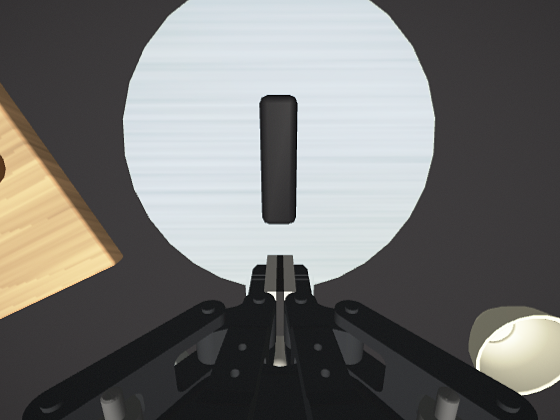

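```bash
python3 -m creep '[0,0,2,0,0,0,0,0,0,0]'|egrep -v 'rot|opening';python3 -m creep '[0,0,2,0,0,0,0,0,0,0]'|egrep -v 'rot|opening'
```

```text
time: 18.7
ee_pos: [0.5586, -0.0176, 0.2845]
contact_force: [0.1, 0.1, 0.0]
time: 18.9
ee_pos: [0.5586, -0.0176, 0.2845]
contact_force: [-1.5, 0.1, 5.8]
```

```bash
python3 -m creep '[0,0,1.5,0,0,0,0,0,0,0]'|egrep -v 'rot|opening';python3 -m creep '[0,0,-20,0,0,0,0,-45,0,0,0,0,-45,0,0,10,0,-20,0,0,0,0,0,0,0,0,0,0,0,0]'; python3 -c "
from h import *
snap('s17','scene'); 
im=cv2.imread('pics/s17.png'); cv2.imwrite('pics/s17z.png',cv2.resize(im[150:250,240:340],None,fx=5.5,fy=5.5,interpolation=2))
snap('w17')
"
```

```text
time: 19.1
ee_pos: [0.5585, -0.0176, 0.2845]
contact_force: [-4.7, 0.6, 10.0]
time: 19.7
ee_pos: [0.5497, -0.0135, 0.4115]
ee_rot: [0.653, 3.072, 0.0]
contact_force: [-0.3, -0.8, -0.3]
opening: -0.0005
s17 [ 0.5497 -0.0135  0.4115] drift mm [-0.1 -0.1 -1.5] yaw 1.1521 t 19.75
w17 [ 0.5495 -0.0136  0.41  ] drift mm [-0.1 -0.  -0.8] yaw 1.152 t 19.8
```

View pics/s17z.png

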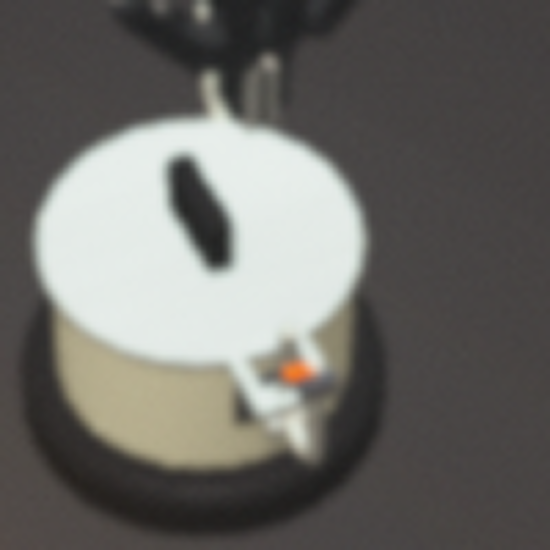

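View pics/w17.png

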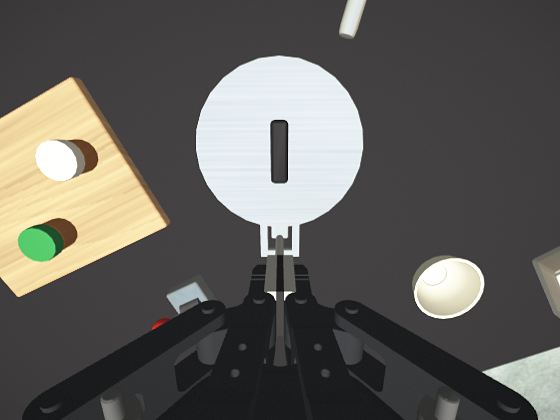

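```bash
python3 -c "
from h import *
plan([.605,-.30,.36],yaw()-0.0,8)"
```

```text
[-20.9 -29.9   6.1] 0.144
[-25.  -26.6   6.1] 0.144
[-28.5 -22.7   6.1] 0.144
[-31.5 -18.4   6.1] 0.144
[-33.8 -13.7   6.1] 0.144
[-35.4  -8.7   6.1] 0.144
[-36.3  -3.5   6.1] 0.144
[-36.4   1.8   6.1] 0.144
```

```bash
python3 -m creep '[-21,-30,6,0.144,0,-25,-27,6,0.144,0,-28,-23,6,0.144,0,-32,-18,6,0.144,0,-34,-14,6,0.144,0,-35,-9,6,0.144,0,-36,-3,6,0.144,0,-36,2,6,0.144,0]'; python3 -m creep '[0,0,0,0,0,0,0,0,0,0,0,0,0,0,0]' >/dev/null; python3 -c "
from h import *
snap('w18')
k=load('w18')[0]
for t in('chill_base','chill_tip'):
    for r in robot.look_for('wrist',t)[:2]: print(t,r)
"
```

```text
time: 20.6
ee_pos: [0.6048, -0.3012, 0.3599]
ee_rot: [-2.225, -2.211, 0.001]
contact_force: [-0.0, -0.4, 0.5]
opening: 0.0002
w18 [ 0.6048 -0.299   0.362 ] drift mm [0.1 0.3 0.8] yaw 0.0013 t 20.95
chill_base {'bbox': [338.7, 91.2, 75.2, 62.7], 'score': 0.86}
chill_tip {'bbox': [322.4, 87.4, 37.8, 38.6], 'score': 0.6}
```

View pics/w18.png

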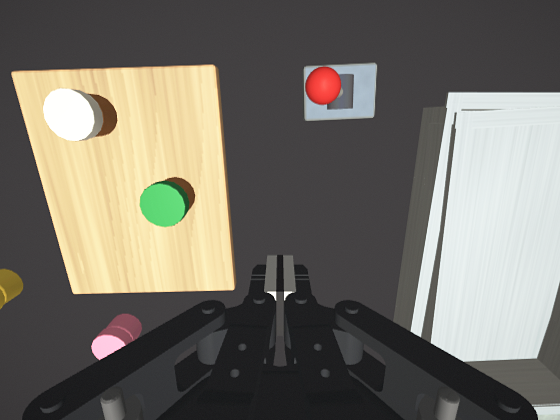

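```bash
python3 - <<'E'
from h import *
k,o,im=load('w18')
print('ball',plane(k,323,86,.092)); P=[plane(k,*p,.025) for p in((304,66),(376,63),(375,118),(305,121))]; print(np.round(P,3),np.mean(P,0))
print('hinge',plane(k,340,90,.028))
plan([.585,-.200,.36],0,4); plan([.585,-.2,.25],0,4)
E
```

```text
ball [ 0.63542467 -0.19721787  0.092     ]
[[ 0.626 -0.174  0.025]
 [ 0.693 -0.171  0.025]
 [ 0.697 -0.22   0.025]
 [ 0.628 -0.223  0.025]] [ 0.66090339 -0.1969715   0.025     ]
hinge [ 0.66024366 -0.19478576  0.028     ]
[24.6 -5.   0.9] 0.0
[24.6 -5.   0.9] 0.0
[24.6 -5.   0.9] 0.0
[24.6 -5.   0.9] 0.0
[24.6 -5.  28.4] 0.0
[24.6 -5.  28.4] 0.0
[24.6 -5.  28.4] 0.0
[24.6 -5.  28.4] 0.0
```

```bash
python3 -m creep '[25,-5,0,0,0,25,-5,0,0,0,25,-5,0,0,0,25,-5,5,0,0,0,0,35,0,0,0,0,35,0,0,0,0,35,0,0,0,0,0,0,0]'; python3 -c "
from h import *
snap('w19')"
```

```text
time: 21.85
ee_pos: [0.5823, -0.1974, 0.2472]
ee_rot: [-2.212, -2.216, 0.006]
contact_force: [-0.8, 1.8, -1.8]
opening: -0.0002
w19 [ 0.5823 -0.1974  0.2472] drift mm [ 1.1 -0.7  3.4] yaw 0.0018 t 21.9
```

View pics/w19.png

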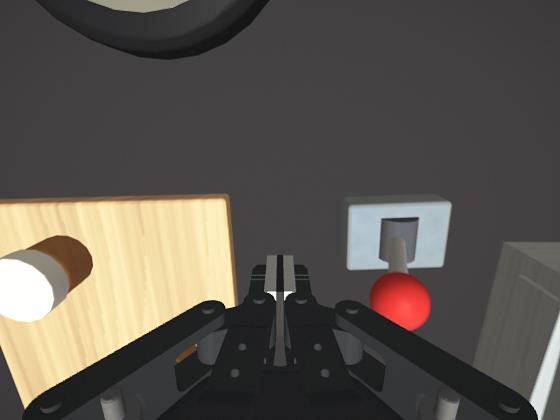

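```bash
python3 - <<'E'
from h import *
k,o,im=load('w19'); print(k["T"][:3,3].round(3))
for z in(.08,.092,.1,.105): print('ball',z,plane(k,400,302,z))
P=[plane(k,*p,.025) for p in((347,200),(450,203),(443,267),(346,269))]; print(np.round(P,3),np.mean(P,0))
k2=load('w18')[0]
# triangulate ball from w18 & w19
def ray(k,u,v): d=k["T"][:3,:3]@np.linalg.solve(k["K"],[u,v,1]); return k["T"][:3,3],d/np.linalg.norm(d)
A=np.zeros((3,3));b=np.zeros(3)
ks=robot.calibration("scene")
for kk,u,v in((k2,323,86),(k,400,302),(dict(ks),258.9,276.5),):
    c,d=ray(kk,u,v); M=np.eye(3)-np.outer(d,d); A+=M;b+=M@c
X=np.linalg.solve(A,b); print(X,proj(k2,X),proj(k,X),proj(ks,X))
E
```

```text
[ 0.581 -0.118  0.216]
ball 0.08 [ 0.64339476 -0.21055943  0.08      ]
ball 0.092 [ 0.63786527 -0.20235316  0.092     ]
ball 0.1 [ 0.63417895 -0.19688232  0.1       ]
ball 0.105 [ 0.63187499 -0.19346304  0.105     ]
[[ 0.624 -0.17   0.025]
 [ 0.692 -0.171  0.025]
 [ 0.696 -0.219  0.025]
 [ 0.627 -0.221  0.025]] [ 0.65964118 -0.19518912  0.025     ]
[ 0.63454107 -0.1974653   0.09931399] [323.15681753  85.35523204] [400.07025884 302.21590368] [258.75968824 276.5991866 ]
```

```bash
python3 -m creep '[0,20,0,0,0,0,15,0,0,0,0,15,0,0,0,0,15,0,0,0,0,12,0,0,0,0,0,0,0,0]'; python3 -m creep '[0,4,0,0,0,0,0,0,0,0]';  python3 -m creep '[0,4,0,0,0,0,0,0,0,0]'
```

```text
time: 22.5
ee_pos: [0.6638, -0.1996, 0.2566]
ee_rot: [2.216, 2.219, 0.004]
contact_force: [0.6, -0.9, 0.7]
opening: 0.0001
time: 22.7
ee_pos: [0.6663, -0.1998, 0.2549]
ee_rot: [2.22, 2.22, 0.001]
contact_force: [0.0, 0.4, 0.1]
opening: -0.0004
time: 22.9
ee_pos: [0.67, -0.1998, 0.2534]
ee_rot: [2.221, 2.221, 0.0]
contact_force: [0.5, -0.7, 0.3]
opening: -0.0001
```

```bash
python3 -m creep '[0,4,0,0,0,0,0,0,0,0]'|egrep -v 'rot|open';  python3 -m creep '[0,4,0,0,0,0,0,0,0,0]'|egrep -v 'rot|open'; python3 -c "
from h import *
snap('w20');snap('s20','scene')"
```

```text
time: 23.1
ee_pos: [0.6738, -0.1997, 0.2529]
contact_force: [-1.0, -0.7, 0.1]
time: 23.3
ee_pos: [0.6757, -0.1997, 0.2529]
contact_force: [-9.1, 1.2, 3.8]
w20 [ 0.6757 -0.1997  0.2529] drift mm [-0.1 -0.  -0. ] yaw -0.0005 t 23.35
s20 [ 0.6756 -0.1997  0.2528] drift mm [-0. -0. -0.] yaw -0.0006 t 23.4
```

View pics/w20.png

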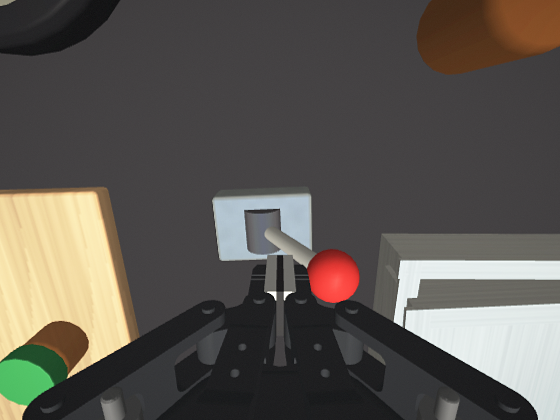

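```bash
python3 -m creep '[0,-15,0,0,0,0,-15,-10,0,0,0,-10,-45,0,0,0,-10,-45,0,0,-30,-20,-20,0,0,-45,-20,0,0,0,-45,-20,0,0,0,0,0,0,0,0]'; python3 -m creep '[0,0,0,0,0,0,0,0,0,0,0,0,0,0,0]'|head -2; python3 -c "
from h import *
snap('w21');snap('s21','scene');snap('t21','top')
im=cv2.imread('pics/t21.png'); cv2.imwrite('pics/t21z.png',cv2.resize(im[150:290,120:400],None,fx=2.85,fy=2.85,interpolation=2))
im=cv2.imread('pics/s21.png'); cv2.imwrite('pics/s21z.png',cv2.resize(im[120:320,200:400],None,fx=3,fy=3,interpolation=2))
"
```

```text
time: 24.2
ee_pos: [0.5656, -0.3252, 0.3736]
ee_rot: [2.228, 2.211, -0.004]
contact_force: [0.2, 0.6, 0.1]
opening: 0.0001
time: 24.5
ee_pos: [0.5687, -0.3184, 0.3731]
w21 [ 0.5687 -0.3184  0.3731] drift mm [0.  0.1 0. ] yaw 0.002 t 24.55
s21 [ 0.5687 -0.3183  0.3731] drift mm [-0.  -0.1  0.1] yaw 0.0022 t 24.6
t21 [ 0.5686 -0.3184  0.3732] drift mm [-0.1 -0.1 -0. ] yaw 0.0021 t 24.65
```

View pics/w21.png

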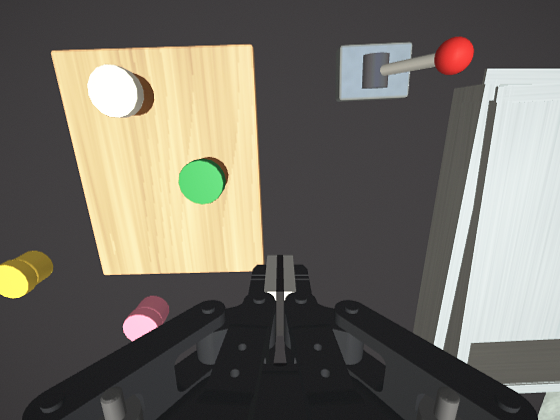

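View pics/t21z.png

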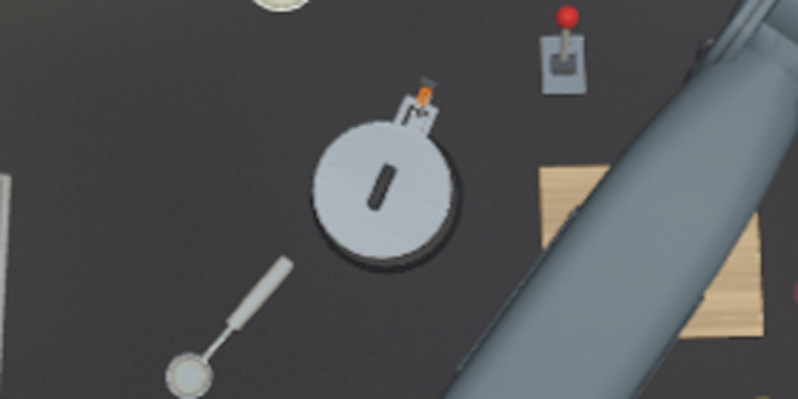

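View pics/s21z.png

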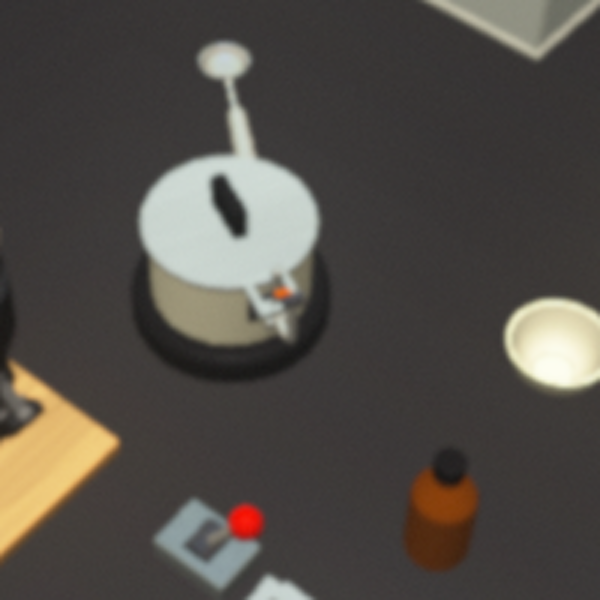

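```bash
python3 - <<'E'
from h import *
def ray(k,u,v): d=k["T"][:3,:3]@np.linalg.solve(k["K"],[u,v,1]); return k["T"][:3,3],d/np.linalg.norm(d)
A=np.zeros((3,3));b=np.zeros(3)
for nm,u,v in(('w21',454,56),('s21',281.7,293.7),('t21',120+568/2.85,150+17/2.85)):
    c,d=ray(load(nm)[0],u,v); M=np.eye(3)-np.outer(d,d); A+=M;b+=M@c
X=np.linalg.solve(A,b); d=X-[.660,-.196,.022]; print(X,np.linalg.norm(d),np.arctan2(d[0],d[2])+.5)
k=load('t21')[0]; p=plane(k,120+382.5/2.85,150+190/2.85,.111); q=plane(k,120+418/2.85,150+116/2.85,.111);print('lid',p,'nose area',q, proj(k,[.5032,.0069,.111]))
E
```

```text
[ 0.69960987 -0.19604525  0.095466  ] 0.08346375023941881 0.9944820641199448
lid [0.50115548 0.004461   0.111     ] nose area [ 0.58330054 -0.03289125  0.111     ] [253.43717334 216.00214969]
```

Lever is at about 0.99 rad, the lid is centred and latched, and the bystanders are in place. Handing in.

```bash
python3 -c "
from h import *
print(robot.finish_job()); print(robot.get_obs()['time'])"
```

```text
the job is handed in; nothing more can be done
None
the job is handed in; nothing more can be done
```

The job is done and handed in after about 24.7 s of the 66 s allowed. No verdict is reported.

- **Jar:** The orange-capped jar stands upright on the crock floor, about 5 mm off centre. I confirmed this in the pictures before the lid went on.
- **Lid:** I released it resting on the gate with the hook's nose through its eye, then pressed it down beside the eye. At 10 N it stayed put with the fingertips at 0.111 m, the height of a seated disc. The last pictures show the eye's bar below the closed orange gate.
- **Lever:** I pushed it to its stop. From three camera views I worked out about 0.99 rad.
- **Everything else:** The spoon, bowl and oil bottle look unmoved. So do the white- and green-capped jars. The arm is parked clear of everything.

**Readings that disagreed:**
- My early crock measurements from the wrist camera were 4–7 mm off because the arm had not yet settled. I re-measured at rest before placing the lid.
- The lid from the top camera came out about 3 mm from the crock centre I measured with the wrist camera, which is close to that camera's accuracy.
- The force I saw while pressing the gate stayed below 3 N, less than the 6–12 N expected. I only read it between steps, so the peak was probably missed. I judged the latch from the pictures and the seated height instead.
- The lever's starting lean measured about 0.32 rad, not the stated 0.5.

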